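# Load gold fan ornaments into a latched indexing rack and send it to the packer

## Task

Turn the rack turntable by its post from the parked position to its loading detent (the post over the broad tongue), and there press every gold fan ornament fully down into a rack slot of its own, until the slot's latch has snapped back over its base. When all of them are latched, turn the table on to the pack-out detent (the post between the pair of bars) and then press the call button fully down to call the packer. Leave the tape roll, bottle, cardboard box and cork block where they are.

Things in the scene. Friction and masses are not known exactly. Their poses are not given: they have to be found in the camera images.
- turntable (a joint): turntable angle in rad, growing CLOCKWISE seen from above, range -0.03 to 2.12. Detents at 0 (parked), 1.047 (60 degrees, loading), 2.094 (120 degrees, pack-out): a sprung roller drops between two pins. Within 0.06 rad of a detent it is drawn in and held; in between it turns freely (friction 0.05 N m) and stays where left; climbing into or out of a detent takes 6 to 10 N at the post
- stand: fixed foot of the turntable, origin on the turning axis at table height, x axis pointing away from the robot (yaw varies). Aluminium marks 14 mm high stick out under the disc's rim: one narrow bar where the post stands when parked (robot's right), a broad tongue for loading (towards the robot, the stand's -x), a pair of bars for pack-out (robot's left). Plywood disc 294 mm across, top 26 mm above the table
- post (a point): the turntable's handle: upright steel post 16 mm in diameter, 122 mm from the turning axis; this point is on its axis 61 mm above the table, its top is at 86 mm, its foot 24 mm wide up to 32 mm. In the stand's frame it lies at the angle 240 degrees minus the turntable value, counter-clockwise from the stand's x axis
- slot0 (a point): rack slot 1 of 4, side by side on the turntable 56 mm apart: an open-topped white pocket 88 x 49 mm, floor 26 mm above the table, round-topped walls 16 mm high. This point is where the centre of a fully seated ornament lies (33 mm above the pocket floor). x runs along the pocket, away from the post, towards the latch; z up. All slots start empty
- slot1 (a point): rack slot 2 of 4, side by side on the turntable 56 mm apart: an open-topped white pocket 88 x 49 mm, floor 26 mm above the table, round-topped walls 16 mm high. This point is where the centre of a fully seated ornament lies (33 mm above the pocket floor). x runs along the pocket, away from the post, towards the latch; z up. All slots start empty
- slot2 (a point): rack slot 3 of 4, side by side on the turntable 56 mm apart: an open-topped white pocket 88 x 49 mm, floor 26 mm above the table, round-topped walls 16 mm high. This point is where the centre of a fully seated ornament lies (33 mm above the pocket floor). x runs along the pocket, away from the post, towards the latch; z up. All slots start empty
- slot3 (a point): rack slot 4 of 4, side by side on the turntable 56 mm apart: an open-topped white pocket 88 x 49 mm, floor 26 mm above the table, round-topped walls 16 mm high. This point is where the centre of a fully seated ornament lies (33 mm above the pocket floor). x runs along the pocket, away from the post, towards the latch; z up. All slots start empty
- latch0 (a joint): spring latch of slot 1: steel slide 24 mm wide at the pocket end away from the post. Value in m: 0 sprung in, up to 0.014 pressed back. At 0 its nose reaches 8 mm into the pocket, 22.5 mm above the floor, sloping up and outwards to 44 mm above the floor. A base pressed straight down (3 to 12 N) slides it back; once the base is fully down, it snaps back to 0 over it
- latch1 (a joint): spring latch of slot 2: steel slide 24 mm wide at the pocket end away from the post. Value in m: 0 sprung in, up to 0.014 pressed back. At 0 its nose reaches 8 mm into the pocket, 22.5 mm above the floor, sloping up and outwards to 44 mm above the floor. A base pressed straight down (3 to 12 N) slides it back; once the base is fully down, it snaps back to 0 over it
- latch2 (a joint): spring latch of slot 3: steel slide 24 mm wide at the pocket end away from the post. Value in m: 0 sprung in, up to 0.014 pressed back. At 0 its nose reaches 8 mm into the pocket, 22.5 mm above the floor, sloping up and outwards to 44 mm above the floor. A base pressed straight down (3 to 12 N) slides it back; once the base is fully down, it snaps back to 0 over it
- latch3 (a joint): spring latch of slot 4: steel slide 24 mm wide at the pocket end away from the post. Value in m: 0 sprung in, up to 0.014 pressed back. At 0 its nose reaches 8 mm into the pocket, 22.5 mm above the floor, sloping up and outwards to 44 mm above the floor. A base pressed straight down (3 to 12 N) slides it back; once the base is fully down, it snaps back to 0 over it
- fan0_center (a point): one of the ornaments (may be absent): white base 84 x 44 x 20 mm with a round gold fan standing upright along its middle, 10 mm thick, 56 mm across, top 66 mm above the underside. This point is on its centre line 33 mm above the underside; x along base and fan, y across the fan (the way to pinch it), z up. 100 to 190 g. Either end may go towards the latch
- fan1_center (a point): one of the ornaments (may be absent): white base 84 x 44 x 20 mm with a round gold fan standing upright along its middle, 10 mm thick, 56 mm across, top 66 mm above the underside. This point is on its centre line 33 mm above the underside; x along base and fan, y across the fan (the way to pinch it), z up. 100 to 190 g. Either end may go towards the latch
- fan2_center (a point): one of the ornaments (may be absent): white base 84 x 44 x 20 mm with a round gold fan standing upright along its middle, 10 mm thick, 56 mm across, top 66 mm above the underside. This point is on its centre line 33 mm above the underside; x along base and fan, y across the fan (the way to pinch it), z up. 100 to 190 g. Either end may go towards the latch
- fan3_center (a point): one of the ornaments (may be absent): white base 84 x 44 x 20 mm with a round gold fan standing upright along its middle, 10 mm thick, 56 mm across, top 66 mm above the underside. This point is on its centre line 33 mm above the underside; x along base and fan, y across the fan (the way to pinch it), z up. 100 to 190 g. Either end may go towards the latch
- call (a joint): the packer's call button: value in m, 0 at rest to 0.006 fully down, sprung, 5 N when fully down
- call_top (a point): centre of the top face of the call button (grey, 36 mm across, on a black housing, to the robot's left)
- tape: bystander to be left where it is: clear tape roll, 84 mm across, 36 mm high; origin at the centre of its underside
- glue: bystander to be left where it is: white bottle, 52 mm across, 110 mm high; origin at the centre of its underside
- carton: bystander to be left where it is: cardboard box 70 x 100 x 45 mm; origin at the centre of its underside
- pad: bystander to be left where it is: cork block 70 x 50 x 30 mm; origin at the centre of its underside
Mind the look-alikes: they are no part of the job. Leave any blue or turquoise look-alike of the part that bears fan2_center alone.

How it is judged:
By the outcome, as a careful person would: the job done as asked, in the order asked, and still so for the second after the job is handed in, with the robot touching nothing.
Of fan0, fan1, fan2, fan3 only 3 to 4 are there at a start; the rules pass over those that are not, and their reading is None.
At some moment in a run one of fan0, fan1, fan2, fan3 may be knocked a few centimetres aside while the robot is not near it.
Once in a run the grip may slacken for a moment while it holds something.
It also fails if it takes over 208 s, if anything falls off the work surface, if the arm or the gripper's body presses on something with over 40 N, if the wrist force passes 120 N, or if a joint passes its speed limit or range.

## Robot

A 6-joint arm with a two-finger parallel gripper is mounted at the origin on the work surface. World frame = base frame: x ahead of the robot, y to its left, z up, the work surface at z = 0. Lengths are in m, angles in degrees, forces in N, time in s.
With the tool pointing down it reaches from about 0.325 to 0.9 m from the base axis. Payload 3.5 kg.
Tool frame: the origin (TCP) lies between the finger pads; the fingertips stand ctrl.tcp_to_tips ahead of it and the grasp point (between the pads) lies 8 mm behind it (ctrl.tcp_to_tips is the distance from the TCP to the fingertips, in m); z points along the fingers, y is the direction in which the jaws open and shut (so a half turn about z gives the same grasp; the last joint's range is limited). The gripper opens to 85 mm and grips with 20 to 120 N. Pads are 22 mm wide; open, the fingers measure 114 mm over their backs; the gripper's body (76 mm by 85 mm) begins 54 mm behind the grasp point. The pads swing forward as they close: fully open they stand 13 mm farther back than shut.
Start: joints at [-73.132, 15.837, -1.513, 72.651, 0, 84.076], TCP at [0.242, -0.576, 0.242] pointing down, gripper open.
Joint ranges: [-178.77, 178.77], [-48.84, 107.48], [-61.69, 71.31], [-111.58, 123.2], [-90, 87.43], [-180, 180]. Speed limits (degrees/s): [147.25, 147.25, 180, 180, 180, 180].

## Interface

Orientations are given as a 3x3 rotation matrix whose columns are the frame's x, y, z axes.
In Python, from cell import monitor, read_camera, calibration, order, ctrl gives the robot as it stands.
- The arm moves only by the tool jog_arm, never from a script. Its argument "plan" is a list of rows, each an object with "dp": the shift along the tool's x, y, z in units of 50 cm (1.0 is 50 cm), a list of three; "rot": the turn, a rotation vector about the tool's x, y, z in units of 120 degrees (1.0 is 120 degrees), a list of three. In form: [{"dp": [dx, dy, dz], "rot": [ax, ay, az]}, ...]. A call has 1 to 12 rows; each row is the pose to reach, as a shift and turn from the pose commanded when the call began, along the tool's axes at that moment; what a row does not reach only later rows make up. A row lasts 1/8 s, in which the tool goes at most 62.5 mm and 10.7 degrees, less where a joint would pass 70% of its speed; a pose out of reach is approached as far as the arm can. A call with a number of a shift or a turn outside -1 to 1 is refused whole. A call with a gripper value outside its range is refused whole. "fingers" is the closure, from 0 (fully open) to 1 (shut), set as the call begins (left out, the last holds). The fingers move at their own pace and stop on an object; "newtons" is the grip in N (left out, the last holds). Time passes only in rows, so rows that repeat a pose let the fingers close. It gives the time, the measured TCP pose, the force and the opening at its end, in the units of the state.
- monitor.get_state(): the state, without advancing time (a new reading comes with each control period).
- read_camera(name): name is "scene" or "side" or "wrist"; returns the picture (480x640x3 uint8, red, green, blue); there is no depth.
- calibration(name): a dict with "fovy" (degrees; the focal length in pixels is half the picture's height over the tangent of half this angle, whatever the lens; pixels are square), "cx", "cy" (the principal point, pixels), "cam_to_world" (4x4, takes a point from camera to world coordinates); the wrist camera has in their place "T_tool_cam" (4x4, takes a point from camera to tool coordinates, whose origin is the TCP and whose axes are the flange's). Camera axes: x right, y up, looking along -z (the intrinsics and any distortion apply to the point x, -y, -z); pixel columns grow to the right and rows downward; lengths in m; the calibration is good to about 2 mm. A picture is of the moment at which its call begins: read the wrist's pose just before it. calibration takes no time and is no camera call.
- order.hand_in(): hands the job in, once; it reports no verdict.
The state is a dict: "clock": time; "qpos": joint angles; "dq": joint speeds; "joint_torque": joint torques, N m; "tool_pos": TCP position; "tcp_rot": TCP orientation; "ft_force": force on the tool from outside, world axes, zero at the start; "wrist_torque": the same for the moment, N m; "finger_gap": opening from 0.0 (shut) to 1.0 (fully open).
Only numpy, scipy, OpenCV 4.12 (cv2) and the standard library are available. Lean on these libraries where they do the work, as an engineer would, in place of code of your own. Each camera call takes 0.05 s, during which the arm holds its last target.

## Working session

There is one attempt and no reset: what is moved stays moved. The work goes in short steps, Python scripts to look and compute and a tool call to move; the robot and the scene stay as the last step left them, time stands still between calls to the robot, and variables do not carry over. Pictures are saved under pics/ and viewed, and the job is handed in when it is done.

Besides the shell and the picture viewer there is one more tool, called after ">>>" by a JSON object that holds its "op" and its "data". jog_arm: Moves the arm, as the interface text tells. Its arguments: {"type":"object","properties":{"plan":{"type":"array"},"fingers":{"type":"number"},"newtons":{"type":"number"}},"required":["plan"]}

```bash
ls; mkdir -p pics; python3 - <<'E'
from cell import monitor, read_camera, calibration, order, ctrl
import cv2, numpy as np
np.set_printoptions(precision=4,suppress=True)
print(monitor.get_state()); print(ctrl.tcp_to_tips)
for n in ["scene","side","wrist"]:
    im=read_camera(n); cv2.imwrite(f"pics/{n}0.png",im[:,:,::-1]); print(n,calibration(n))
E
```

```text
pics
{'clock': 0.0, 'qpos': array([-73.134 ,  15.8796,  -1.5984,  72.6512,   0.0012,  84.0761]), 'dq': array([-0.0247, -0.0855, -0.052 , -0.1448,  0.0735,  0.0688]), 'joint_torque': array([ -0.0001, -44.5511,  29.5202,   0.0164,  -0.0001,   0.    ]), 'tool_pos': array([ 0.2419, -0.5755,  0.2411]), 'tcp_rot': array([[ 0.9219,  0.3874, -0.0006],
       [ 0.3874, -0.9219,  0.0022],
       [ 0.0003, -0.0022, -1.    ]]), 'ft_force': array([-0.242 ,  0.7746,  0.7729]), 'wrist_torque': array([-0.0423,  0.0082,  0.0365]), 'finger_gap': 0.9968710327209627}
0.011
scene {'fovy': 56.789233025240584, 'cx': 306.3833781757431, 'cy': 237.7527354221937, 'cam_to_world': array([[ 0.5318, -0.5656,  0.6303,  1.1819],
       [ 0.8467,  0.3408, -0.4086, -0.447 ],
       [ 0.0163,  0.751 ,  0.6601,  0.7942],
       [ 0.    ,  0.    ,  0.    ,  1.    ]])}
side {'fovy': 48.41356034338421, 'cx': 320.83038178239946, 'cy': 234.6558518995542, 'cam_to_world': array([[-0.9804,  0.1538, -0.1233,  0.3482],
       [-0.1972, -0.7628,  0.6158,  0.785 ],
       [ 0.0007,  0.6281,  0.7782,  1.0559],
       [ 0.    ,  0.    ,  0.    ,  1.    ]])}
wrist {'fovy': 66.58827544437486, 'cx': 319.35337953883527, 'cy': 245.39594723471544, 'T_tool_cam': array([[ 0.0007,  0.9467,  0.322 ,  0.0832],
       [ 1.    , -0.0003, -0.0014,  0.    ],
       [-0.0012,  0.322 , -0.9467, -0.1329],
       [ 0.    ,  0.    ,  0.    ,  1.    ]])}
```

View pics/scene0.png

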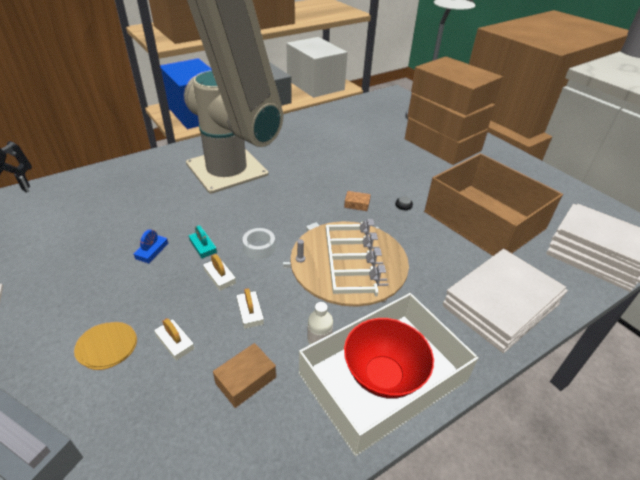

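View pics/side0.png

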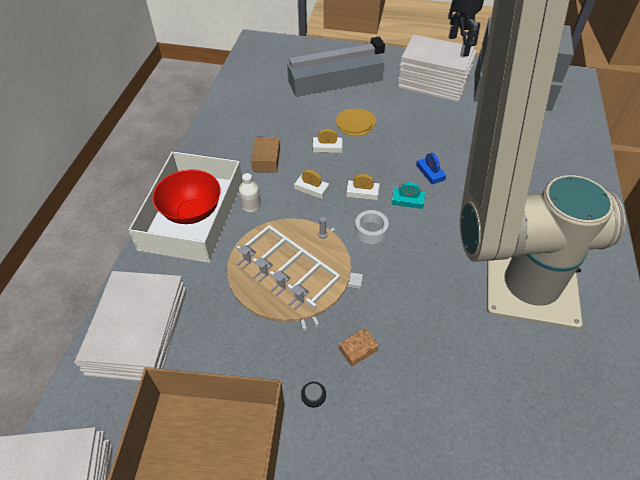

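View pics/wrist0.png

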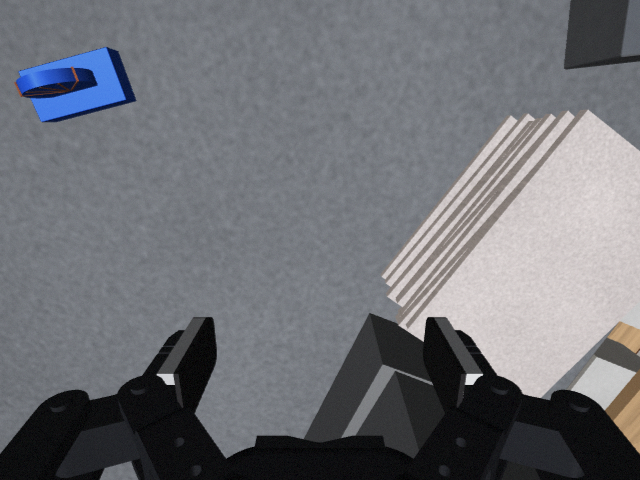

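The scene shows three gold fans on white bases, at scene px (220,268), (250,303) and (173,337), plus blue and turquoise look-alikes. The post is parked at scene px (300,250) and the call button is at (404,203). Next I'll measure them.

```bash
cat > h.py <<'E'
from cell import monitor, read_camera, calibration, order, ctrl
import cv2, numpy as np
from scipy.spatial.transform import Rotation as Rn
np.set_printoptions(precision=4,suppress=True)
def cal(n):
    c=calibration(n); f=240/np.tan(np.radians(c["fovy"])/2)
    if n=="wrist":
        s=monitor.get_state(); T=np.eye(4); T[:3,:3]=s["tcp_rot"]; T[:3,3]=s["tool_pos"]; M=T@c["T_tool_cam"]
    else: M=c["cam_to_world"]
    return f,c["cx"],c["cy"],M
def shot(n,name=None):
    C=cal(n); im=read_camera(n)[:,:,::-1].copy()
    if name: cv2.imwrite(f"pics/{name}.png",im)
    return im,C
def rays(C,px):
    f,cx,cy,M=C; px=np.atleast_2d(np.asarray(px,float))
    d=np.c_[(px[:,0]-cx)/f,-(px[:,1]-cy)/f,-np.ones(len(px))]@M[:3,:3].T
    return M[:3,3],d
def onz(C,px,z):
    o,d=rays(C,px); return o+d*((z-o[2])/d[:,2:])
def proj(C,P):
    f,cx,cy,M=C; p=(np.atleast_2d(P)-M[:3,3])@M[:3,:3]
    return np.c_[cx+f*p[:,0]/-p[:,2],cy-f*p[:,1]/-p[:,2]]
def tri(C1,p1,C2,p2):
    o1,d1=rays(C1,p1);o2,d2=rays(C2,p2);d1=d1[0]/np.linalg.norm(d1);d2=d2[0]/np.linalg.norm(d2)
    A=np.c_[d1,-d2];t=np.linalg.lstsq(A,o2-o1,rcond=None)[0]
    a=o1+d1*t[0];b=o2+d2*t[1];return (a+b)/2,np.linalg.norm(a-b)
def blobs(mask,amin=30):
    n,l,s,c=cv2.connectedComponentsWithStats(mask.astype(np.uint8)); 
    return [(c[i],s[i],l==i) for i in range(1,n) if s[i,4]>=amin]
def gold(im):
    h=cv2.cvtColor(im,cv2.COLOR_BGR2HSV); return (h[:,:,0]>=12)&(h[:,:,0]<=26)&(h[:,:,1]>170)&(h[:,:,2]>90)
def go(p,yaw=None,tilt=None):
    """print dp,rot to reach world TCP p with tool down & tool x axis yaw (deg)"""
    s=monitor.get_state();R=s["tcp_rot"];dp=R.T@(np.array(p)-s["tool_pos"])/0.5
    if yaw is None: yaw=np.degrees(np.arctan2(R[1,0],R[0,0]))
    a=np.radians(yaw);D=np.array([[np.cos(a),np.sin(a),0],[np.sin(a),-np.cos(a),0],[0,0,-1]])
    rv=Rn.from_matrix(R.T@D).as_rotvec(degrees=True)/120
    print("go",np.array(p),"dp",dp.round(4),"rot",rv.round(4),"mm",np.linalg.norm(dp)*500)
def st():
    s=monitor.get_state();print("t",round(s["clock"],2),"p",s["tool_pos"],"yaw",np.degrees(np.arctan2(s["tcp_rot"][1,0],s["tcp_rot"][0,0])).round(2),"z",s["tcp_rot"][:,2],"F",s["ft_force"].round(1),"gap",round(s["finger_gap"],3),"q",s["qpos"].round(1))
E
python3 - <<'E'
from h import *
for n in ["scene","side"]:
    im,C=shot(n)
    print(n)
    for c,s,m in blobs(gold(im)): print(c.round(1),s, onz(C,c,0.043)[0])
    big=cv2.resize(im[190:360,120:420] if n=="scene" else im[110:340,200:440],None,fx=2.6,fy=2.6,interpolation=cv2.INTER_CUBIC)
    cv2.imwrite(f"pics/{n}_z.png",big)
E
```

```text
scene
side
[357.1 124.6] [337 110  38  26 122] [ 0.4862 -0.4432  0.043 ]
[327.5 136.9] [319 130  18  13 103] [ 0.5608 -0.373   0.043 ]
[311.8 178.1] [303 171  18  16 119] [ 0.5705 -0.2018  0.043 ]
[363.5 181.8] [354 175  20  14 121] [ 0.4334 -0.2154  0.043 ]
```

View pics/scene_z.png

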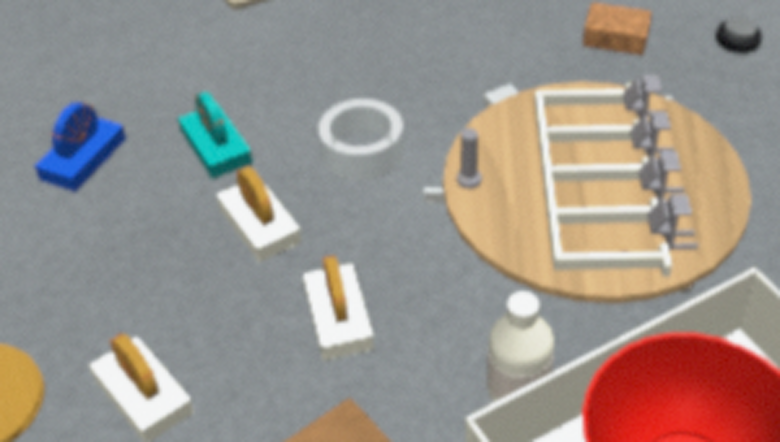

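View pics/side_z.png

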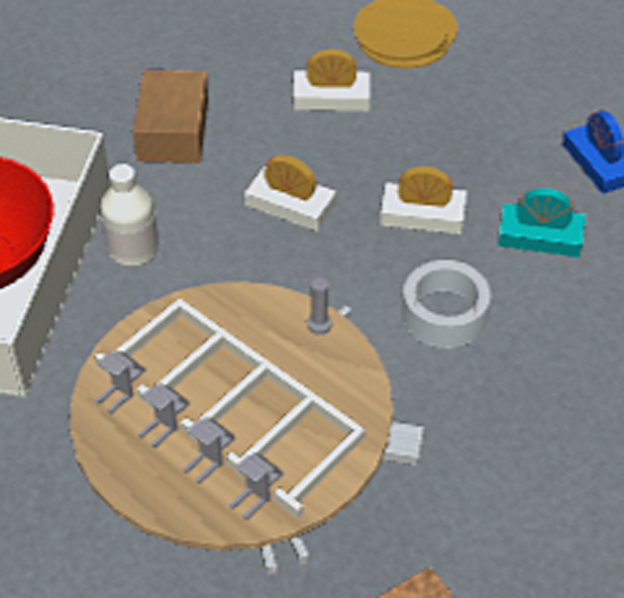

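```bash
python3 - <<'E'
from h import *
imA,A=shot("scene"); imB,B=shot("side")
for n,im,C,roi in(("scene",imA,A,(280,215,140,90)),("side",imB,B,(215,210,150,115))):
    h=cv2.cvtColor(im,cv2.COLOR_BGR2HSV); m=((h[:,:,0]>8)&(h[:,:,0]<26)&(h[:,:,1]>60)&(h[:,:,2]>80))
    k=np.zeros_like(m);x,y,w,hh=roi;k[y:y+hh,x:x+w]=1;m&=k
    c,s,b=max(blobs(m),key=lambda t:t[1][4]); 
    cn=max(cv2.findContours(b.astype(np.uint8),0,1)[0],key=len)[:,0]; hull=cv2.convexHull(cn)[:,0]
    P=onz(C,hull,0.026)[:,:2]
    c0,r=cv2.minEnclosingCircle(P.astype(np.float32)); 
    AA=np.c_[2*P,np.ones(len(P))];q=np.linalg.lstsq(AA,(P**2).sum(1),rcond=None)[0]
    print(n,s,"encl",c0,r,"fit",q[:2],np.sqrt(q[2]+q[:2]@q[:2]))
print("post",tri(A,(300.4,241.2),B,(322.7,218.8)))
def z2(n,x,y): return (x/2.6+(120 if n=="A" else 200), y/2.6+(190 if n=="A" else 110))
print("tongueB",onz(B,z2("B",406,441),0.014), "bars",onz(B,z2("B",269,565),.014),onz(B,z2("B",302,550),.014))
print("tongueA",onz(A,z2("A",497,92),0.014),"barP", onz(A,z2("A",428,190),.014))
print("barP B",onz(B,z2("B",347,310),.014))
for nm,a,b in (("f1",(255,195),(425,187)),("f2",(336,290),(290,177)),("f3",(134,365),(331,69)),("call",(740,28),None)):
    a=z2("A",*a)
    print(nm,tri(A,a,B,z2("B",*b)) if b else onz(A,a,.03))
print("callB",onz(B,(313,388),.03), "tape",onz(B,(371,224),.036))
print("tape A",onz(A,(258.5,237),.036))
E
```

```text
scene [ 291  224  118   81 4165] encl (0.5717039704322815, 0.07602843642234802) 0.14964228868484497 fit [0.5716 0.0756] 0.14777216296397588
side [ 227  218  124  104 7640] encl (0.5668669939041138, 0.07739760726690292) 0.14915816485881805 fit [0.5675 0.0775] 0.14748022507958028
post (array([ 0.5081, -0.0288,  0.0872]), np.float64(0.0034292175625972266))
tongueB [[0.4052 0.077  0.014 ]] bars [[0.4991 0.2247 0.014 ]] [[0.4746 0.2051 0.014 ]]
tongueA [[0.4    0.0746 0.014 ]] barP [[ 0.4899 -0.0616  0.014 ]]
barP B [[ 0.4855 -0.0632  0.014 ]]
f1 (array([ 0.4348, -0.215 ,  0.0409]), np.float64(0.00404705717967074))
f2 (array([ 0.5738, -0.2026,  0.0395]), np.float64(0.005626884597466585))
f3 (array([ 0.5629, -0.3742,  0.0415]), np.float64(0.003191742291293026))
call [[0.4617 0.3563 0.03  ]]
callB [[0.4483 0.3634 0.03  ]] tape [[ 0.3938 -0.0805  0.036 ]]
tape A [[ 0.3915 -0.0821  0.036 ]]
```

```bash
python3 - <<'E'
from h import *
go([0.42,-0.35,0.26],131)
E
```

```text
go [ 0.42 -0.35  0.26] dp [ 0.5032 -0.2789 -0.0358] rot [-0.0001 -0.0002 -0.9018] mm 288.24387899371067
```

>>> {"op": "jog_arm", "data": {"plan": [{"dp":[0.503,-0.279,-0.036],"rot":[0,0,-0.9]},{"dp":[0.503,-0.279,-0.036],"rot":[0,0,-0.9]},{"dp":[0.503,-0.279,-0.036],"rot":[0,0,-0.9]},{"dp":[0.503,-0.279,-0.036],"rot":[0,0,-0.9]},{"dp":[0.503,-0.279,-0.036],"rot":[0,0,-0.9]},{"dp":[0.503,-0.279,-0.036],"rot":[0,0,-0.9]},{"dp":[0.503,-0.279,-0.036],"rot":[0,0,-0.9]},{"dp":[0.503,-0.279,-0.036],"rot":[0,0,-0.9]},{"dp":[0.503,-0.279,-0.036],"rot":[0,0,-0.9]},{"dp":[0.503,-0.279,-0.036],"rot":[0,0,-0.9]},{"dp":[0.503,-0.279,-0.036],"rot":[0,0,-0.9]},{"dp":[0.503,-0.279,-0.036],"rot":[0,0,-0.9]}], "fingers": 0.4, "newtons": 30}}

```text
clock: 1.85
tool_pos: [0.4199, -0.3502, 0.2604]
tcp_rot: [[-0.651, 0.759, 0.0], [0.759, 0.651, -0.0], [-0.0, -0.0, -1.0]]
ft_force: [0.1, 1.2, -0.1]
finger_gap: 0.6
```

```bash
python3 - <<'E'
from h import *
st()
shot("wrist","w1")
go([0.508,-0.029,0.24],240)
E
```

```text
t 1.85 p [ 0.4199 -0.3502  0.2604] yaw 130.65 z [ 0.     -0.0001 -1.    ] F [ 0.1  1.2 -0.1] gap 0.6 q [-46.6   7.4  -9.8  72.9  -0.    2.8]
go [ 0.508 -0.029  0.24 ] dp [0.3724 0.5522 0.0406] rot [-0.      0.     -0.9111] mm 333.64388537186073
```

View pics/w1.png

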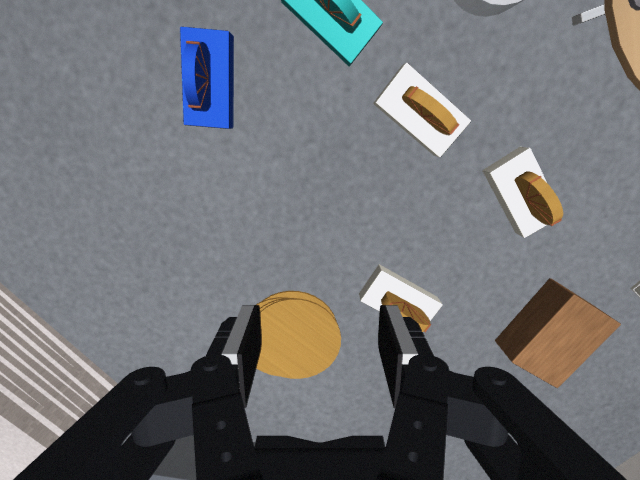

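The wrist view shows the three fan bases at px (423,110), (519,193) and (400,300). Next I'll go above the post.

>>> {"op": "jog_arm", "data": {"plan": [{"dp":[0.372,0.552,0.04],"rot":[0,0,-0.911]},{"dp":[0.372,0.552,0.04],"rot":[0,0,-0.911]},{"dp":[0.372,0.552,0.04],"rot":[0,0,-0.911]},{"dp":[0.372,0.552,0.04],"rot":[0,0,-0.911]},{"dp":[0.372,0.552,0.04],"rot":[0,0,-0.911]},{"dp":[0.372,0.552,0.04],"rot":[0,0,-0.911]},{"dp":[0.372,0.552,0.04],"rot":[0,0,-0.911]},{"dp":[0.372,0.552,0.04],"rot":[0,0,-0.911]},{"dp":[0.372,0.552,0.04],"rot":[0,0,-0.911]},{"dp":[0.372,0.552,0.04],"rot":[0,0,-0.911]},{"dp":[0.372,0.552,0.04],"rot":[0,0,-0.911]},{"dp":[0.372,0.552,0.04],"rot":[0,0,-0.911]}]}}

```text
clock: 3.4
tool_pos: [0.5074, -0.029, 0.2403]
tcp_rot: [[-0.501, -0.866, 0.0], [-0.866, 0.501, 0.0], [-0.0, -0.0, -1.0]]
ft_force: [0.4, -0.3, 0.1]
finger_gap: 0.602
```

```bash
python3 - <<'E'
from h import *
st()
shot("wrist","w2")
E
```

```text
t 3.4 p [ 0.5074 -0.029   0.2403] yaw -120.05 z [ 0.0001  0.     -1.    ] F [ 0.4 -0.3  0.1] gap 0.602 q [-10.6   4.  -15.9  70.    0.  -70.5]
```

View pics/w2.png

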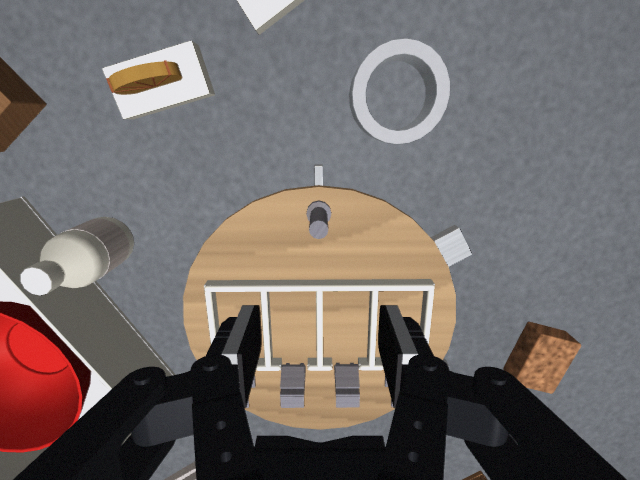

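```bash
python3 - <<'E'
from h import *
C=cal("wrist")
print("post top",onz(C,(318,229),.086),"foot",onz(C,(318.5,213),.032))
print("barpark",onz(C,(319,175),.014),"tongue",onz(C,(454,247),.014))
print("rack corners",onz(C,[(209,287),(431,286),(320,287)],.042))
# disc rim
im=cv2.imread("pics/w2.png")
E=[(318,187),(184,300),(456,300),(230,222),(410,222)]
P=onz(C,E,.026)[:,:2];q=np.linalg.lstsq(np.c_[2*P,np.ones(len(P))],(P**2).sum(1),rcond=None)[0];print("disc",q[:2],np.sqrt(q[2]+q[:2]@q[:2]))
E
```

```text
post top [[ 0.5089 -0.0294  0.086 ]] foot [[ 0.5086 -0.0294  0.032 ]]
barpark [[ 0.4915 -0.0583  0.014 ]] tongue [[0.407  0.0761 0.014 ]]
rack corners [[ 0.6398 -0.0205  0.042 ]
 [ 0.4477  0.0889  0.042 ]
 [ 0.5439  0.0347  0.042 ]]
disc [0.5698 0.0794] 0.1462280626539169
```

```bash
python3 - <<'E'
from h import *
go([0.5088,-0.0294,0.057],240.2)
E
```

```text
go [ 0.5088 -0.0294  0.057 ] dp [-0.0009 -0.0029  0.3666] rot [ 0.     -0.     -0.0019] mm 183.30125249301415
```

>>> {"op": "jog_arm", "data": {"plan": [{"dp":[-0.001,-0.003,0.12],"rot":[0,0,0]},{"dp":[-0.001,-0.003,0.22],"rot":[0,0,0]},{"dp":[-0.001,-0.003,0.3],"rot":[0,0,0]},{"dp":[-0.001,-0.003,0.34],"rot":[0,0,0]},{"dp":[-0.001,-0.003,0.366],"rot":[0,0,0]},{"dp":[-0.001,-0.003,0.366],"rot":[0,0,0]},{"dp":[-0.001,-0.003,0.366],"rot":[0,0,0]}]}}

```text
clock: 4.32
tool_pos: [0.51, -0.0296, 0.0584]
tcp_rot: [[-0.499, -0.867, 0.002], [-0.867, 0.499, -0.0], [-0.001, -0.002, -1.0]]
ft_force: [-0.7, -0.5, -0.1]
finger_gap: 0.6
```

>>> {"op": "jog_arm", "data": {"plan": [{"dp":[0,0,0],"rot":[0,0,0]},{"dp":[0,0,0],"rot":[0,0,0]},{"dp":[0,0,0],"rot":[0,0,0]},{"dp":[0,0,0],"rot":[0,0,0]},{"dp":[0,0,0],"rot":[0,0,0]}], "fingers": 1.0, "newtons": 25}}

```text
clock: 4.95
tool_pos: [0.5088, -0.029, 0.0582]
tcp_rot: [[-0.498, -0.867, -0.0], [-0.867, 0.498, 0.001], [-0.001, 0.0, -1.0]]
ft_force: [-3.6, 2.2, 4.6]
finger_gap: 0.182
```

```bash
python3 - <<'E'
from h import *
st(); s=monitor.get_state(); R=s["tcp_rot"]; p0=s["tool_pos"]
c=np.array([0.5694,0.0765]); 
for k in (1,2,3,4,5,6,7,8,9,10,11,12):
    a=np.radians(240.2-60*k/12.); p=np.array([*(c+.122*np.array([np.cos(a),np.sin(a)])),0.057])
    print(k,(R.T@(p-p0)/.5).round(4),(5*k/120))
E
```

```text
t 4.95 p [ 0.5088 -0.029   0.0582] yaw -119.89 z [-0.      0.0007 -1.    ] F [-3.6  2.2  4.6] gap 0.182 q [-10.6  14.2 -28.3  47.5   0.  -70.7]
1 [-0.0003  0.0209  0.0024] 0.041666666666666664
2 [-0.003   0.042   0.0024] 0.08333333333333333
3 [-0.0076  0.0628  0.0024] 0.125
4 [-0.0139  0.0831  0.0024] 0.16666666666666666
5 [-0.0221  0.1028  0.0024] 0.20833333333333334
6 [-0.0319  0.1217  0.0024] 0.25
7 [-0.0433  0.1397  0.0024] 0.2916666666666667
8 [-0.0562  0.1566  0.0025] 0.3333333333333333
9 [-0.0706  0.1723  0.0025] 0.375
10 [-0.0862  0.1867  0.0025] 0.4166666666666667
11 [-0.1031  0.1997  0.0025] 0.4583333333333333
12 [-0.121   0.2112  0.0025] 0.5
```

>>> {"op": "jog_arm", "data": {"plan": [{"dp":[0,0.021,0],"rot":[0,0,0.042]},{"dp":[-0.003,0.042,0],"rot":[0,0,0.083]},{"dp":[-0.008,0.063,0],"rot":[0,0,0.125]},{"dp":[-0.014,0.083,0],"rot":[0,0,0.167]},{"dp":[-0.022,0.103,0],"rot":[0,0,0.208]},{"dp":[-0.032,0.122,0],"rot":[0,0,0.25]},{"dp":[-0.043,0.14,0],"rot":[0,0,0.292]},{"dp":[-0.056,0.157,0],"rot":[0,0,0.333]},{"dp":[-0.071,0.172,0],"rot":[0,0,0.375]},{"dp":[-0.086,0.187,0],"rot":[0,0,0.417]},{"dp":[-0.103,0.2,0],"rot":[0,0,0.458]},{"dp":[-0.121,0.211,0],"rot":[0,0,0.5]}]}}

```text
clock: 6.45
tool_pos: [0.4475, 0.0737, 0.0581]
tcp_rot: [[-1.0, 0.003, 0.0], [0.003, 1.0, -0.005], [-0.0, -0.005, -1.0]]
ft_force: [-2.1, -1.9, 4.0]
finger_gap: 0.174
```

>>> {"op": "jog_arm", "data": {"plan": [{"dp":[0,0,0],"rot":[0,0,0]},{"dp":[0,0,0],"rot":[0,0,0]},{"dp":[0,0,0],"rot":[0,0,0]},{"dp":[0,0,0],"rot":[0,0,0]}]}}

```text
clock: 6.95
tool_pos: [0.4478, 0.0761, 0.058]
tcp_rot: [[-1.0, -0.004, 0.0], [-0.004, 1.0, 0.001], [-0.0, 0.001, -1.0]]
ft_force: [-2.8, 1.5, 6.5]
finger_gap: 0.177
```

```bash
python3 - <<'E'
from h import *
st(); shot("side","s3")
E
```

```text
t 6.95 p [0.4478 0.0761 0.058 ] yaw -179.79 z [ 0.0004  0.0014 -1.    ] F [-2.8  1.5  6.5] gap 0.177 q [  1.4   9.1 -34.9  45.9   0.1   1.2]
```

View pics/s3.png

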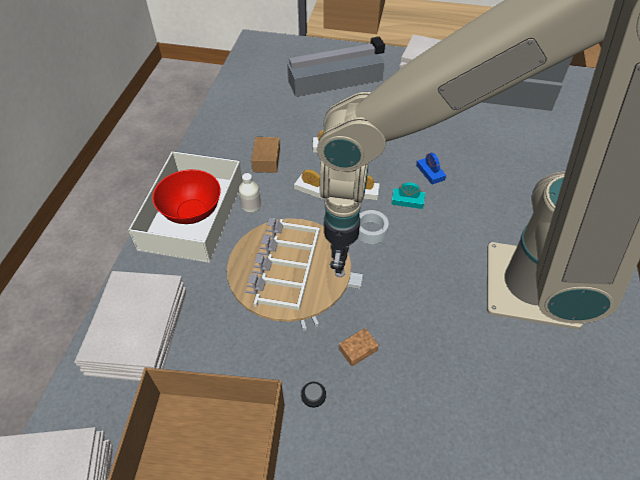

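The table is turned, with the post over the tongue. I'll release and lift.

>>> {"op": "jog_arm", "data": {"plan": [{"dp":[0,0,0],"rot":[0,0,0]},{"dp":[0,0,0],"rot":[0,0,0]},{"dp":[0,0,0],"rot":[0,0,0]},{"dp":[0,0,-0.1],"rot":[0,0,0]},{"dp":[0,0,-0.2],"rot":[0,0,0]},{"dp":[0,0,-0.3],"rot":[0,0,0]},{"dp":[0.1,0,-0.4],"rot":[0,0,0]},{"dp":[0.1,0,-0.4],"rot":[0,0,0]},{"dp":[0.1,0,-0.4],"rot":[0,0,0]}], "fingers": 0.4}}

```text
clock: 8.12
tool_pos: [0.3977, 0.0756, 0.2573]
tcp_rot: [[-1.0, -0.002, 0.001], [-0.002, 1.0, 0.0], [-0.001, -0.0, -1.0]]
ft_force: [-0.3, 0.6, -0.4]
finger_gap: 0.601
```

```bash
python3 - <<'E'
from h import *
st(); shot("wrist","w3")
E
```

```text
t 8.12 p [0.3977 0.0756 0.2573] yaw -179.88 z [ 0.0015  0.     -1.    ] F [-0.3  0.6 -0.4] gap 0.601 q [  1.6  -7.6 -25.1  72.4  -0.    1.5]
```

View pics/w3.png

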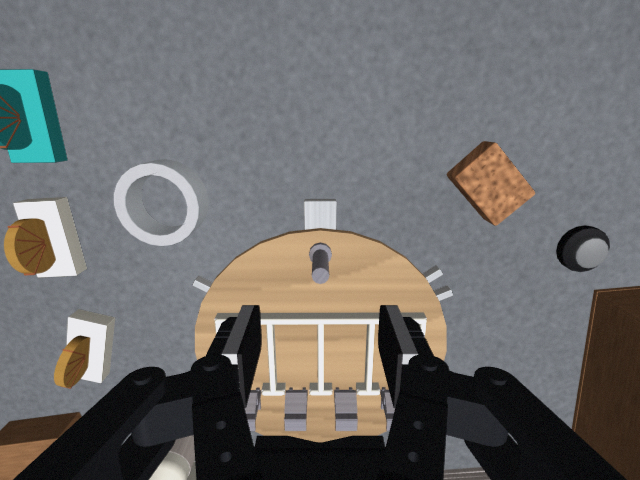

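```bash
python3 - <<'E'
from h import *
C=cal("wrist")
im=cv2.imread("pics/w3.png")
print("post top",onz(C,(320.5,273),.086),"tongue",onz(C,(320,213),.014))
print("front wall",onz(C,[(220,321),(270,321),(320.5,321),(370,321),(422,321)],.042))
print("sep far",onz(C,[(274,390),(321,392),(367,390)],.042))
print("call",onz(C,[(592,253)],.03))
cv2.imwrite("pics/w3z.png",cv2.resize(im[290:440,200:450],None,fx=3.1,fy=3.1,interpolation=2))
E
```

```text
post top [[0.4444 0.0764 0.086 ]] tongue [[0.4067 0.0759 0.014 ]]
front wall [[ 0.5199 -0.0319  0.042 ]
 [ 0.5198  0.0222  0.042 ]
 [ 0.5196  0.0768  0.042 ]
 [ 0.5194  0.1303  0.042 ]
 [ 0.5192  0.1865  0.042 ]]
sep far [[0.611  0.0231 0.042 ]
 [0.6136 0.0777 0.042 ]
 [0.6106 0.1312 0.042 ]]
call [[0.4449 0.3605 0.03  ]]
```

View pics/w3z.png

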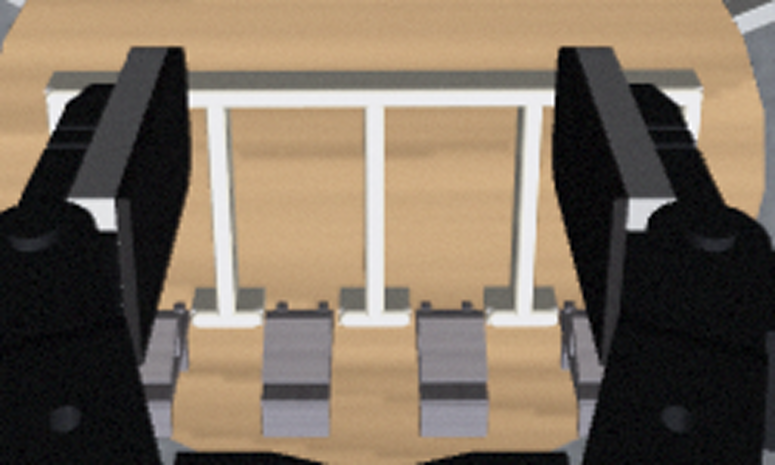

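```bash
cat >> h.py <<'E'
def fans(im,C,name=None):
    """base top rect: white blobs touching gold, on z=0.02; fan via gold"""
    h=cv2.cvtColor(im,cv2.COLOR_BGR2HSV)
    g=gold(im)|((h[:,:,0]>=8)&(h[:,:,0]<=28)&(h[:,:,1]>120))
    w=(h[:,:,1]<45)&(h[:,:,2]>195)
    out=[]
    for c,s,b in blobs(w,300):
        d=cv2.dilate(b.astype(np.uint8),np.ones((5,5)))>0
        if (d&g).sum()<20: continue
        cn=np.vstack([k[:,0] for k in cv2.findContours(b.astype(np.uint8),0,1)[0]])
        P=onz(C,cn,0.020)[:,:2]
        (cc,(a,bb),ang)=cv2.minAreaRect((P*1000).astype(np.float32))
        if a<bb: a,bb,ang=bb,a,ang+90
        out.append((np.array(cc)/1000,a,bb,ang%180,c))
        print("base c",np.array(cc)/1000,"size",round(a,1),round(bb,1),"ang",round(ang%180,1),"px",c.round(0))
        if name:
            bx=cv2.boxPoints(((cc),(a,bb),ang)) /1000
            cv2.polylines(im,[proj(C,np.c_[bx,np.full(4,.02)]).astype(int)],True,(0,0,255),1)
    if name: cv2.imwrite(f"pics/{name}.png",im)
    return out
E
python3 - <<'E'
from h import *
go([0.4348,-0.215,0.24],180)
im=cv2.imread("pics/w3.png");fans(im,cal("wrist"),"w3f")
E
```

```text
go [ 0.4348 -0.215   0.24  ] dp [-0.0734 -0.5812  0.0327] rot [-0.     -0.0002  0.0009] mm 293.3750648587818
base c [ 0.4355 -0.2157] size 83.4 43.6 ang 3.1 px [ 50. 235.]
base c [ 0.5737 -0.2023] size 83.6 43.5 ang 165.0 px [ 90. 345.]
```

>>> {"op": "jog_arm", "data": {"plan": [{"dp":[-0.073,-0.581,0.033],"rot":[0,0,0]},{"dp":[-0.073,-0.581,0.033],"rot":[0,0,0]},{"dp":[-0.073,-0.581,0.033],"rot":[0,0,0]},{"dp":[-0.073,-0.581,0.033],"rot":[0,0,0]},{"dp":[-0.073,-0.581,0.033],"rot":[0,0,0]},{"dp":[-0.073,-0.581,0.033],"rot":[0,0,0]},{"dp":[-0.073,-0.581,0.033],"rot":[0,0,0]}]}}

```text
clock: 9.05
tool_pos: [0.434, -0.2143, 0.2389]
tcp_rot: [[-1.0, -0.001, -0.003], [-0.002, 1.0, 0.003], [0.003, 0.003, -1.0]]
ft_force: [-0.1, 0.5, 0.2]
finger_gap: 0.601
```

```bash
python3 - <<'E'
from h import *
st(); im,C=shot("wrist"); f=fans(im,C,"w4")
E
```

```text
t 9.05 p [ 0.434  -0.2143  0.2389] yaw -179.91 z [-0.0031  0.0025 -1.    ] F [-0.1  0.5  0.2] gap 0.601 q [-34.    1.7 -18.5  69.9   0.  -34. ]
base c [ 0.4364 -0.2157] size 83.6 43.7 ang 3.2 px [318. 209.]
base c [ 0.5651 -0.3751] size 83.8 43.6 ang 10.7 px [176. 319.]
base c [ 0.5753 -0.2024] size 84.0 43.6 ang 165.0 px [329. 329.]
```

View pics/w4.png

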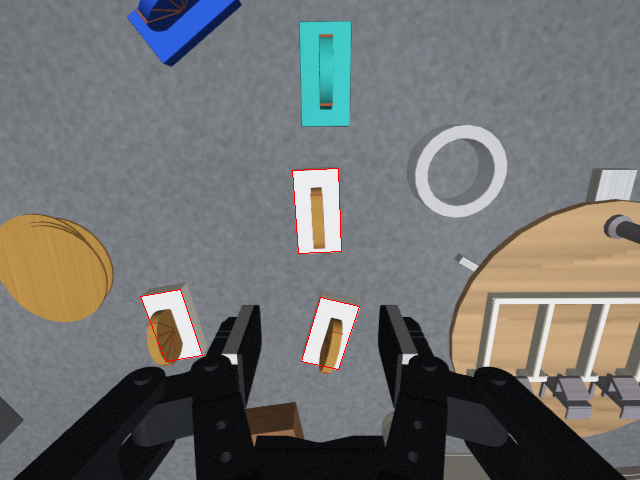

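The view shows all three bases with clean rectangles of about 84x44 mm: f1 at px (318,209), f2 at (329,329) and f3 at (176,319). I'll grasp f1.

```bash
python3 - <<'E'
from h import *
go([0.4360,-0.2157,0.038],183.2)
E
```

```text
go [ 0.436  -0.2157  0.038 ] dp [-0.0047 -0.0045  0.4027] rot [ 0.001  -0.0011 -0.0254] mm 201.3664995938213
```

>>> {"op": "jog_arm", "data": {"plan": [{"dp":[-0.004,-0.003,0.1],"rot":[0,0,-0.026]},{"dp":[-0.004,-0.003,0.2],"rot":[0,0,-0.026]},{"dp":[-0.004,-0.003,0.3],"rot":[0,0,-0.026]},{"dp":[-0.004,-0.003,0.36],"rot":[0,0,-0.026]},{"dp":[-0.004,-0.003,0.39],"rot":[0,0,-0.026]},{"dp":[-0.004,-0.003,0.402],"rot":[0,0,-0.026]},{"dp":[-0.004,-0.003,0.402],"rot":[0,0,-0.026]},{"dp":[-0.004,-0.003,0.402],"rot":[0,0,-0.026]}]}}

```text
clock: 10.1
tool_pos: [0.4378, -0.217, 0.0411]
tcp_rot: [[-0.998, -0.057, 0.002], [-0.057, 0.998, -0.002], [-0.002, -0.002, -1.0]]
ft_force: [0.7, 0.7, 1.0]
finger_gap: 0.6
```

```bash
python3 - <<'E'
from h import *
st(); im,C=shot("wrist","w5");
E
```

```text
t 10.1 p [ 0.4378 -0.217   0.0411] yaw -176.76 z [ 0.0023 -0.0015 -1.    ] F [0.7 0.7 1. ] gap 0.6 q [-34.   13.6 -31.8  44.4  -0.  -37.2]
```

View pics/w5.png

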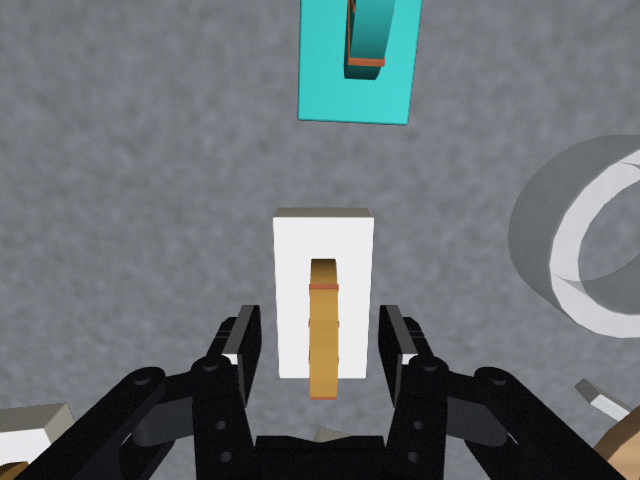

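>>> {"op": "jog_arm", "data": {"plan": [{"dp":[0,0,0.004],"rot":[0,0,0]},{"dp":[0,0,0.004],"rot":[0,0,0]},{"dp":[0,0,0.004],"rot":[0,0,0]},{"dp":[0,0,0.004],"rot":[0,0,0]},{"dp":[0,0,0.004],"rot":[0,0,0]},{"dp":[0,0,0.004],"rot":[0,0,0]}], "fingers": 1.0, "newtons": 80}}

```text
clock: 10.9
tool_pos: [0.4367, -0.2163, 0.0379]
tcp_rot: [[-0.998, -0.056, 0.0], [-0.056, 0.998, 0.0], [-0.0, 0.0, -1.0]]
ft_force: [-0.7, 1.3, 2.6]
finger_gap: 0.108
```

```bash
python3 - <<'E'
from h import *
st(); im,C=shot("wrist","w6");f=fans(im,C,"w6")
s=monitor.get_state()
for x in f: print("tool frame offset",s["tcp_rot"].T@(np.array([*x[0],.02])-s["tool_pos"]))
E
```

```text
t 10.9 p [ 0.4367 -0.2163  0.0379] yaw -176.77 z [ 0.  0. -1.] F [-0.7  1.3  2.6] gap 0.108 q [-34.   13.9 -32.   44.1   0.  -37.2]
base c [ 0.4199 -0.2173] size 50.8 43.8 ang 3.3 px [320. 261.]
base c [ 0.537  -0.3738] size 29.6 28.9 ang 99.9 px [ 23. 455.]
tool frame offset [0.0168 0.     0.0179]
tool frame offset [-0.0913 -0.1628  0.0179]
```

View pics/w6.png

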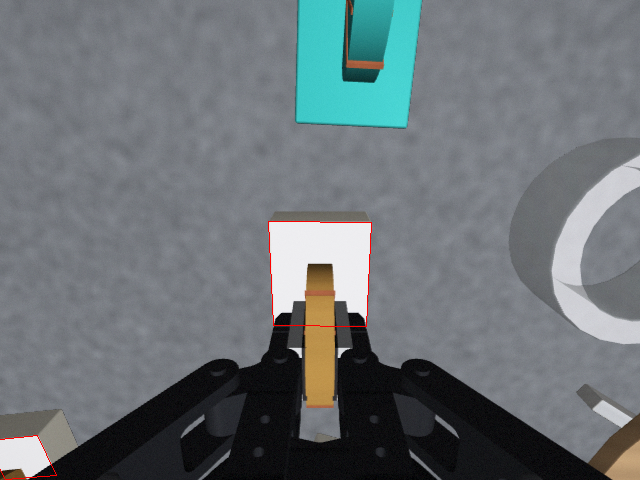

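```bash
python3 - <<'E'
from h import *
go([0.5685,-0.0075,0.15],180)
E
```

```text
go [ 0.5685 -0.0075  0.15  ] dp [-0.2868  0.4022 -0.2241] rot [-0.      0.      0.0269] mm 271.19832902342125
```

>>> {"op": "jog_arm", "data": {"plan": [{"dp":[0,0,-0.1],"rot":[0,0,0]},{"dp":[0,0,-0.2],"rot":[0,0,0]},{"dp":[-0.05,0.07,-0.224],"rot":[0,0,0.027]},{"dp":[-0.12,0.17,-0.224],"rot":[0,0,0.027]},{"dp":[-0.19,0.27,-0.224],"rot":[0,0,0.027]},{"dp":[-0.25,0.35,-0.224],"rot":[0,0,0.027]},{"dp":[-0.287,0.402,-0.224],"rot":[0,0,0.027]},{"dp":[-0.287,0.402,-0.224],"rot":[0,0,0.027]},{"dp":[-0.287,0.402,-0.224],"rot":[0,0,0.027]},{"dp":[-0.287,0.402,-0.224],"rot":[0,0,0.027]}]}}

```text
clock: 12.2
tool_pos: [0.5678, -0.0084, 0.1494]
tcp_rot: [[-1.0, 0.001, -0.001], [0.001, 1.0, -0.0], [0.001, -0.0, -1.0]]
ft_force: [-1.4, -0.1, -1.1]
finger_gap: 0.11
```

```bash
python3 - <<'E'
from h import *
st(); im,C=shot("wrist","w7")
E
```

```text
t 12.2 p [ 0.5678 -0.0084  0.1494] yaw 179.91 z [-0.001  -0.0001 -1.    ] F [-1.4 -0.1 -1.1] gap 0.11 q [ -7.4  13.9 -15.8  60.4  -0.   -7.3]
```

View pics/w7.png

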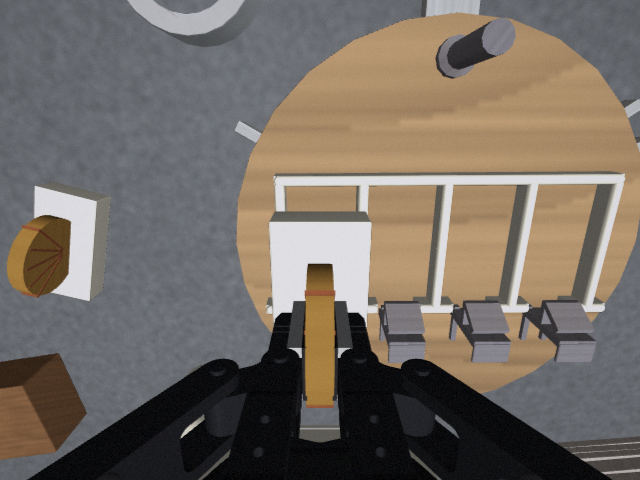

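```bash
python3 - <<'E'
from h import *
C=cal("wrist"); im=cv2.imread("pics/w7.png")
cv2.imwrite("pics/w7z.png",cv2.resize(im[160:330,250:640],None,fx=2,fy=2,interpolation=2))
print("front",onz(C,[(279,180),(363,180),(448,179.5),(532,179.5),(618,179)],.042))
print("back lip",onz(C,[(442,308),(518,308),(592,307.5)],.042))
print("post",onz(C,(499,38),.086),"foot",onz(C,(460,60),.026))
w=(cv2.cvtColor(im,cv2.COLOR_BGR2HSV)[:,:,1]<50)&(im[:,:,1]>190)
for col in (320,400,480,570): 
    r=np.where(w[150:215,col])[0]+150; print(col,r.min(),r.max())
for row in (195,):
    r=np.where(w[row])[0]; print(row,r)
E
```

```text
front [[ 0.5217 -0.0351  0.042 ]
 [ 0.5217  0.02    0.042 ]
 [ 0.5214  0.0756  0.042 ]
 [ 0.5215  0.1306  0.042 ]
 [ 0.5212  0.1868  0.042 ]]
back lip [[0.6159 0.0819 0.042 ]
 [0.616  0.138  0.042 ]
 [0.6156 0.1925 0.042 ]]
post [[0.4477 0.0769 0.086 ]] foot [[0.4487 0.0803 0.026 ]]
320 177 184
400 176 184
480 176 183
570 175 183
195 [ 35  36  37  38  39  40  41  42  43  44  45  46  47  48  49  50  51  52
  53  54  55  56  57  58  59  60  61  62  63  64  65  66  67  68  69  70
  71  72 276 277 278 279 280 281 282 283 360 361 362 363 364 365 366 367
 444 445 446 447 448 449 450 451 529 530 531 532 533 534 535 614 615 616
 617 618 619 620]
```

View pics/w7z.png

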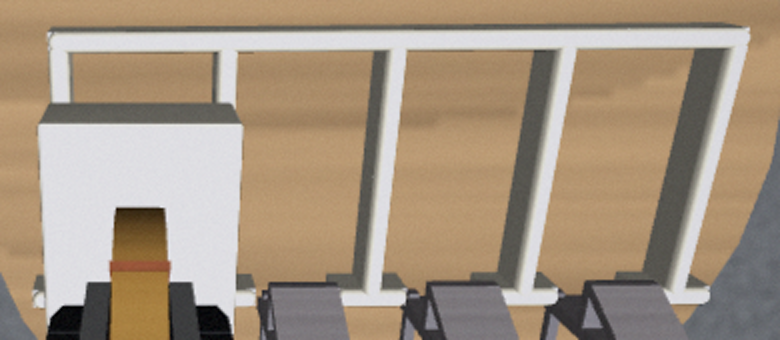

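>>> {"op": "jog_arm", "data": {"plan": [{"dp":[-0.002,0.001,0.06],"rot":[0,0,0]},{"dp":[-0.002,0.001,0.09],"rot":[0,0,0]},{"dp":[-0.002,0.001,0.105],"rot":[0,0,0]},{"dp":[-0.002,0.001,0.12],"rot":[0,0,0]},{"dp":[-0.002,0.001,0.13],"rot":[0,0,0]},{"dp":[-0.002,0.001,0.138],"rot":[0,0,0]},{"dp":[-0.002,0.001,0.146],"rot":[0,0,0]},{"dp":[-0.002,0.001,0.154],"rot":[0,0,0]},{"dp":[-0.002,0.001,0.154],"rot":[0,0,0]}]}}

```text
clock: 13.38
tool_pos: [0.5691, -0.007, 0.0723]
tcp_rot: [[-1.0, 0.0, -0.001], [0.0, 1.0, 0.0], [0.001, 0.0, -1.0]]
ft_force: [-2.3, -0.6, -1.9]
finger_gap: 0.105
```

```bash
python3 - <<'E'
from h import *
st(); im,C=shot("wrist","w8")
E
```

```text
t 13.38 p [ 0.5691 -0.007   0.0723] yaw 179.99 z [-0.0011  0.0001 -1.    ] F [-2.3 -0.6 -1.9] gap 0.105 q [ -7.2  18.5 -20.1  51.4  -0.   -7.2]
```

View pics/w8.png

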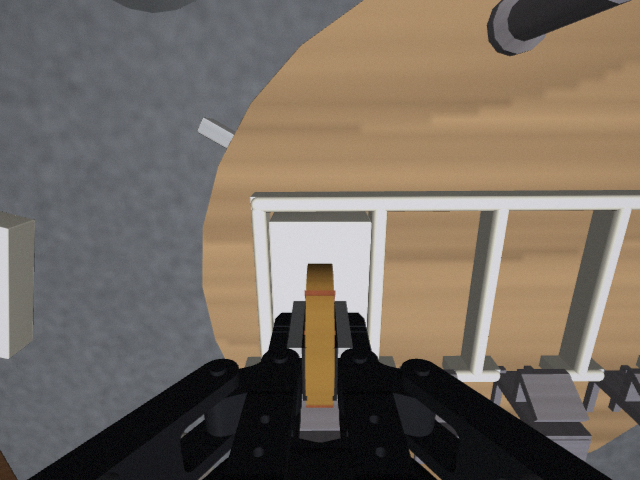

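The base sits squarely in the pocket mouth, so I'll press on.

>>> {"op": "jog_arm", "data": {"plan": [{"dp":[0,0,0.007],"rot":[0,0,0]},{"dp":[0,0,0.014],"rot":[0,0,0]},{"dp":[0,0,0.02],"rot":[0,0,0]},{"dp":[0,0,0.024],"rot":[0,0,0]},{"dp":[0,0,0.026],"rot":[0,0,0]},{"dp":[0,0,0.026],"rot":[0,0,0]},{"dp":[0,0,0.026],"rot":[0,0,0]}]}}

```text
clock: 14.3
tool_pos: [0.5708, -0.0071, 0.0638]
tcp_rot: [[-1.0, -0.0, 0.003], [-0.0, 1.0, -0.0], [-0.003, -0.0, -1.0]]
ft_force: [-8.6, 0.0, 21.9]
finger_gap: 0.108
```

```bash
python3 - <<'E'
from h import *
st(); im,C=shot("wrist","w9"); shot("side","s9")
im=cv2.imread("pics/s9.png"); cv2.imwrite("pics/s9z.png",cv2.resize(im[200:330,215:365],None,fx=4,fy=4,interpolation=2))
E
```

```text
t 14.3 p [ 0.5708 -0.0071  0.0638] yaw -179.97 z [ 0.0026 -0.0004 -1.    ] F [-8.6  0.  21.9] gap 0.108 q [ -7.2  19.1 -20.5  50.2  -0.   -7.2]
```

View pics/s9z.png

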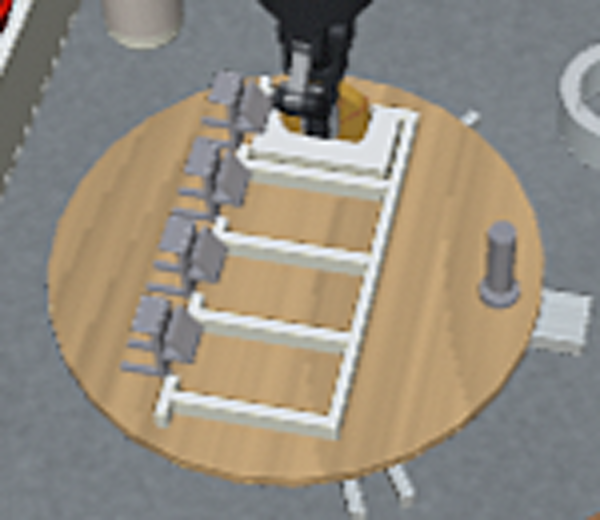

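View pics/w9.png

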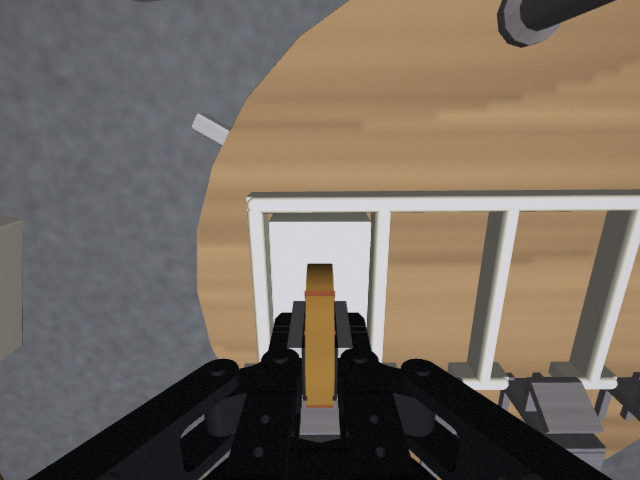

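It is seated: TCP z 0.0638 and pressing at 22 N. I'll release, lift and check.

>>> {"op": "jog_arm", "data": {"plan": [{"dp":[0,0,0.02],"rot":[0,0,0]},{"dp":[0,0,0.01],"rot":[0,0,0]},{"dp":[0,0,0.01],"rot":[0,0,0]},{"dp":[0,0,0],"rot":[0,0,0]},{"dp":[0,0,-0.1],"rot":[0,0,0]},{"dp":[0,0,-0.2],"rot":[0,0,0]},{"dp":[0,0,-0.3],"rot":[0,0,0]},{"dp":[0,0,-0.36],"rot":[0,0,0]},{"dp":[0,0,-0.36],"rot":[0,0,0]}], "fingers": 0.7}}

```text
clock: 15.52
tool_pos: [0.5716, -0.0073, 0.2424]
tcp_rot: [[-1.0, 0.0, 0.006], [0.0, 1.0, -0.001], [-0.006, -0.001, -1.0]]
ft_force: [0.7, 0.5, -0.8]
finger_gap: 0.298
```

```bash
python3 - <<'E'
from h import *
st(); im,C=shot("wrist"); f=fans(im,C,"w10"); shot("side","s10")
im=cv2.imread("pics/s10.png"); cv2.imwrite("pics/s10z.png",cv2.resize(im[200:330,215:365],None,fx=4,fy=4,interpolation=2))
go([0.575,-0.2024,0.24],165)
E
```

```text
t 15.53 p [ 0.5716 -0.0073  0.2424] yaw 179.99 z [ 0.0056 -0.0006 -1.    ] F [ 0.7  0.5 -0.8] gap 0.298 q [-7.2 10.2 -8.6 70.9  0.  -7.2]
base c [0.5738 0.0816] size 265.5 107.3 ang 90.3 px [374. 201.]
base c [ 0.5741 -0.2027] size 83.4 43.5 ang 165.1 px [131. 203.]
go [ 0.575  -0.2024  0.24  ] dp [-0.0118 -0.3908 -0.0028] rot [-0.     -0.0007  0.1249] mm 195.4872077565697
```

View pics/s10z.png

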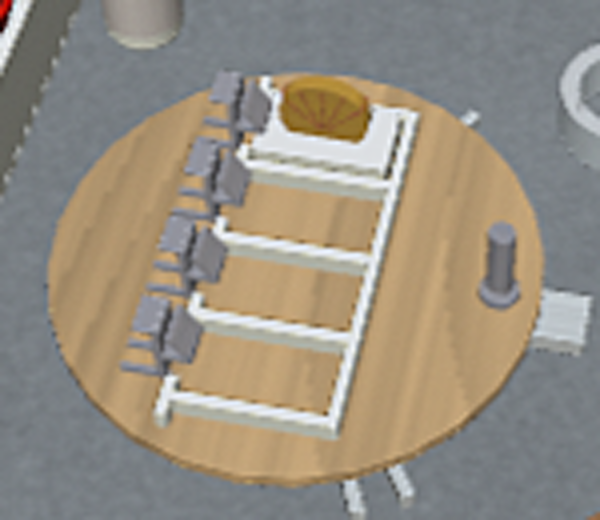

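View pics/w10.png

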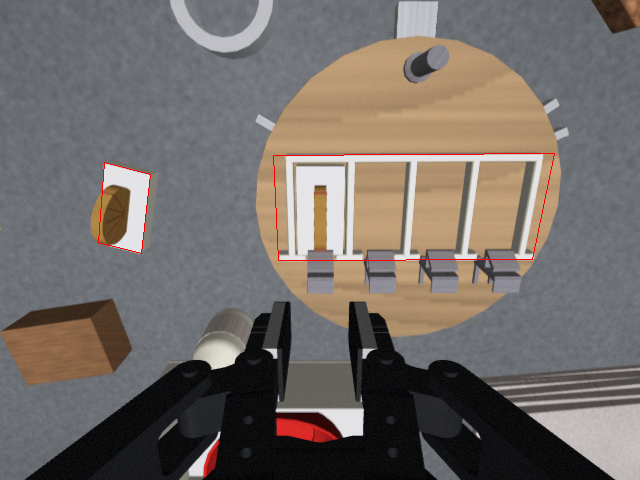

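The first fan is latched, and its latch lines up with the empty ones. Next is f2.

>>> {"op": "jog_arm", "data": {"plan": [{"dp":[-0.01,-0.39,0],"rot":[0,0,0.125]},{"dp":[-0.01,-0.39,0],"rot":[0,0,0.125]},{"dp":[-0.01,-0.39,0],"rot":[0,0,0.125]},{"dp":[-0.01,-0.39,0],"rot":[0,0,0.125]},{"dp":[-0.01,-0.39,0],"rot":[0,0,0.125]},{"dp":[-0.01,-0.39,0],"rot":[0,0,0.125]},{"dp":[-0.01,-0.39,0],"rot":[0,0,0.125]}], "fingers": 0.4}}

```text
clock: 16.5
tool_pos: [0.5745, -0.2005, 0.2396]
tcp_rot: [[-0.966, 0.257, -0.001], [0.257, 0.966, 0.0], [0.001, 0.0, -1.0]]
ft_force: [0.5, -0.6, -0.1]
finger_gap: 0.601
```

```bash
python3 - <<'E'
from h import *
st(); im,C=shot("wrist"); f=fans(im,C,"w11")
for x in f: 
    if np.linalg.norm(x[0]-[.574,-.2027])<.05: go([*x[0],0.038],x[3])
E
```

```text
t 16.5 p [ 0.5745 -0.2005  0.2396] yaw 165.11 z [-0.0006  0.0005 -1.    ] F [ 0.5 -0.6 -0.1] gap 0.601 q [-25.3  14.3  -3.9  71.9   0.  -10.4]
base c [0.5742 0.0321] size 142.4 107.8 ang 90.4 px [545. 134.]
base c [ 0.5746 -0.2027] size 83.7 43.7 ang 165.0 px [317. 207.]
base c [ 0.5646 -0.3753] size 83.5 43.7 ang 10.4 px [154. 238.]
go [ 0.5746 -0.2027  0.038 ] dp [-0.0011 -0.004   0.4036] rot [ 0.0001 -0.0001  0.0008] mm 201.79589486064805
```

View pics/w11.png

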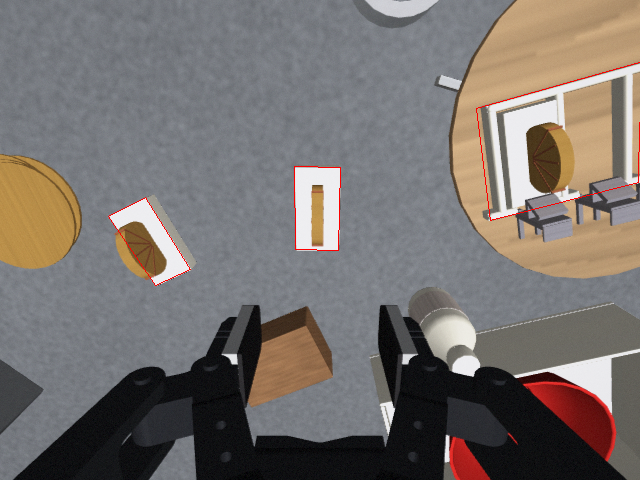

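```bash
python3 - <<'E'
from h import *
C=cal("wrist"); print("bottle cap",onz(C,(460,357),.11),"base",onz(C,(428,305),0.0),"carton top",onz(C,[(307,308),(331,378),(250,400)],.045))
E
```

```text
bottle cap [[ 0.7085 -0.1128  0.11  ]] base [[ 0.7189 -0.1107  0.    ]] carton top [[ 0.6639 -0.2373  0.045 ]
 [ 0.7526 -0.235   0.045 ]
 [ 0.7581 -0.329   0.045 ]]
```

>>> {"op": "jog_arm", "data": {"plan": [{"dp":[-0.001,-0.004,0.1],"rot":[0,0,0]},{"dp":[-0.001,-0.004,0.2],"rot":[0,0,0]}]}}

```text
clock: 16.8
tool_pos: [0.5758, -0.2038, 0.1401]
tcp_rot: [[-0.966, 0.258, 0.003], [0.258, 0.966, -0.002], [-0.004, -0.001, -1.0]]
ft_force: [-0.3, -1.2, -0.2]
finger_gap: 0.601
```

>>> {"op": "jog_arm", "data": {"plan": [{"dp":[0,0,0.1],"rot":[0,0,0]},{"dp":[0,0,0.16],"rot":[0,0,0]},{"dp":[0,0,0.19],"rot":[0,0,0]},{"dp":[0,0,0.204],"rot":[0,0,0]},{"dp":[0,0,0.204],"rot":[0,0,0]},{"dp":[0,0,0.204],"rot":[0,0,0]},{"dp":[0,0,0.204],"rot":[0,0,0]}]}}

```text
clock: 17.68
tool_pos: [0.5754, -0.2046, 0.039]
tcp_rot: [[-0.966, 0.259, 0.002], [0.259, 0.966, -0.001], [-0.002, -0.0, -1.0]]
ft_force: [0.2, 0.4, -0.1]
finger_gap: 0.597
```

>>> {"op": "jog_arm", "data": {"plan": [{"dp":[0,0,0],"rot":[0,0,0]},{"dp":[0,0,0],"rot":[0,0,0]},{"dp":[0,0,0],"rot":[0,0,0]},{"dp":[0,0,0],"rot":[0,0,0]},{"dp":[0,0,0],"rot":[0,0,0]},{"dp":[0,0,0],"rot":[0,0,0]}], "fingers": 1.0, "newtons": 80}}

```text
clock: 18.42
tool_pos: [0.5747, -0.2042, 0.038]
tcp_rot: [[-0.966, 0.259, 0.0], [0.259, 0.966, -0.0], [-0.0, -0.0, -1.0]]
ft_force: [-0.5, 0.9, 3.2]
finger_gap: 0.108
```

```bash
python3 - <<'E'
from h import *
st(); im,C=shot("wrist");f=fans(im,C,"w12")
s=monitor.get_state()
for x in f: print("tool frame offset",s["tcp_rot"].T@(np.array([*x[0],.02])-s["tool_pos"]), "edge x", (s["tcp_rot"].T@(np.array([*x[0],.02])-s["tool_pos"]))[0]+x[1]/2000)
go([0.569,0.0485,0.15],180)
E
```

```text
t 18.43 p [ 0.5747 -0.2042  0.038 ] yaw 164.99 z [ 0.0002 -0.0001 -1.    ] F [-0.5  0.9  3.2] gap 0.108 q [-25.6  24.3 -16.4  49.2   0.  -10.6]
base c [ 0.5583 -0.1998] size 50.3 43.8 ang 165.0 px [320. 261.]
base c [ 0.5884 -0.3591] size 67.2 33.6 ang 149.2 px [ 25. 400.]
tool frame offset [0.017 0.    0.018] edge x 0.04209378575020495
tool frame offset [-0.0534 -0.1461  0.018 ] edge x -0.0198198276103003
go [0.569  0.0485 0.15  ] dp [ 0.1417  0.4852 -0.224 ] rot [-0.      0.0001 -0.125 ] mm 276.44815195492407
```

View pics/w12.png

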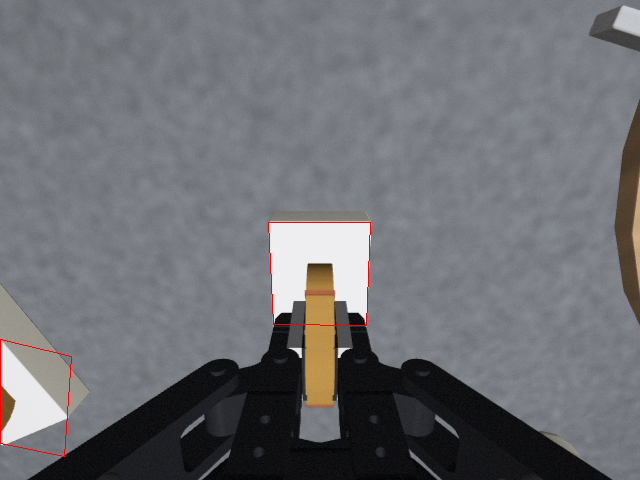

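>>> {"op": "jog_arm", "data": {"plan": [{"dp":[0,0,-0.11],"rot":[0,0,0]},{"dp":[0,0,-0.22],"rot":[0,0,0]},{"dp":[0.03,0.1,-0.224],"rot":[0,0,-0.04]},{"dp":[0.06,0.21,-0.224],"rot":[0,0,-0.08]},{"dp":[0.09,0.32,-0.224],"rot":[0,0,-0.125]},{"dp":[0.12,0.41,-0.224],"rot":[0,0,-0.125]},{"dp":[0.142,0.485,-0.224],"rot":[0,0,-0.125]},{"dp":[0.142,0.485,-0.224],"rot":[0,0,-0.125]},{"dp":[0.142,0.485,-0.224],"rot":[0,0,-0.125]},{"dp":[0.142,0.485,-0.224],"rot":[0,0,-0.125]},{"dp":[0.142,0.485,-0.224],"rot":[0,0,-0.125]}]}}

```text
clock: 19.85
tool_pos: [0.5688, 0.0475, 0.1497]
tcp_rot: [[-1.0, 0.002, -0.0], [0.002, 1.0, -0.0], [0.0, -0.0, -1.0]]
ft_force: [0.6, -0.1, -1.6]
finger_gap: 0.109
```

```bash
python3 - <<'E'
from h import *
st(); im,C=shot("wrist","w13")
w=(cv2.cvtColor(im,cv2.COLOR_BGR2HSV)[:,:,1]<50)&(im[:,:,1]>190)
print([ (c,np.where(w[150:212,c])[0].min()+150,np.where(w[150:212,c])[0].max()+150) for c in (300,340,420)])
r=np.where(w[198])[0]; print(np.split(r,np.where(np.diff(r)>1)[0]+1).__len__(),[(a[0],a[-1]) for a in np.split(r,np.where(np.diff(r)>1)[0]+1)])
go([0.569,0.0485,0.070],180)
E
```

```text
t 19.85 p [0.5688 0.0475 0.1497] yaw 179.9 z [-0.0001 -0.0001 -1.    ] F [ 0.6 -0.1 -1.6] gap 0.109 q [ -1.7  14.1 -15.4  60.5  -0.   -1.6]
[(300, np.int64(175), np.int64(182)), (340, np.int64(175), np.int64(182)), (420, np.int64(174), np.int64(181))]
6 [(np.int64(192), np.int64(200)), (np.int64(203), np.int64(269)), (np.int64(276), np.int64(283)), (np.int64(360), np.int64(367)), (np.int64(444), np.int64(451)), (np.int64(529), np.int64(535))]
go [0.569  0.0485 0.07  ] dp [-0.0003  0.0019  0.1595] rot [-0.     -0.     -0.0008] mm 79.76013072463078
```

View pics/w13.png

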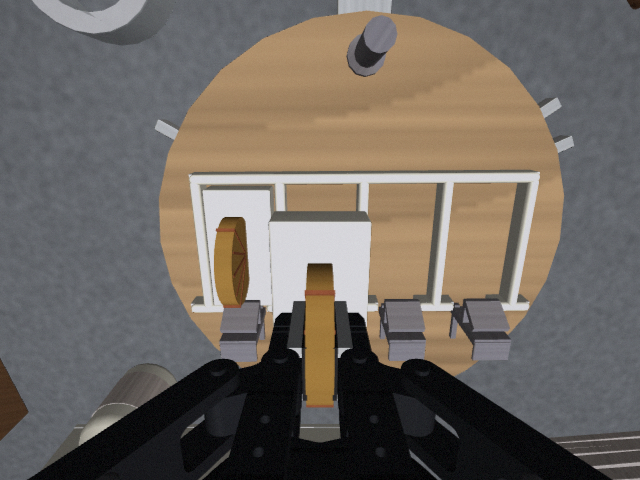

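Everything is aligned, so I'll insert and press the second fan.

>>> {"op": "jog_arm", "data": {"plan": [{"dp":[0,0.002,0.06],"rot":[0,0,0]},{"dp":[0,0.002,0.09],"rot":[0,0,0]},{"dp":[0,0.002,0.105],"rot":[0,0,0]},{"dp":[0,0.002,0.12],"rot":[0,0,0]},{"dp":[0,0.002,0.13],"rot":[0,0,0]},{"dp":[0,0.002,0.138],"rot":[0,0,0]},{"dp":[0,0.002,0.146],"rot":[0,0,0]},{"dp":[0,0.002,0.154],"rot":[0,0,0]},{"dp":[0,0.002,0.154],"rot":[0,0,0]}]}}

```text
clock: 21.02
tool_pos: [0.5684, 0.0495, 0.0723]
tcp_rot: [[-1.0, 0.0, -0.001], [0.0, 1.0, 0.0], [0.001, 0.0, -1.0]]
ft_force: [-1.5, 0.2, -2.9]
finger_gap: 0.103
```

>>> {"op": "jog_arm", "data": {"plan": [{"dp":[0,0,0.007],"rot":[0,0,0]},{"dp":[0,0,0.014],"rot":[0,0,0]},{"dp":[0,0,0.02],"rot":[0,0,0]},{"dp":[0,0,0.024],"rot":[0,0,0]},{"dp":[0,0,0.027],"rot":[0,0,0]},{"dp":[0,0,0.027],"rot":[0,0,0]},{"dp":[0,0,0.027],"rot":[0,0,0]}]}}

```text
clock: 21.9
tool_pos: [0.5697, 0.0495, 0.0639]
tcp_rot: [[-1.0, -0.0, 0.002], [-0.0, 1.0, -0.0], [-0.002, -0.0, -1.0]]
ft_force: [-10.2, -0.5, 25.7]
finger_gap: 0.106
```

```bash
python3 - <<'E'
from h import *
st(); im,C=shot("wrist","w14"); shot("side","s14")
im=cv2.imread("pics/s14.png"); cv2.imwrite("pics/s14z.png",cv2.resize(im[200:330,215:365],None,fx=4,fy=4,interpolation=2))
E
```

```text
t 21.9 p [0.5697 0.0495 0.0639] yaw -179.99 z [ 0.0021 -0.0003 -1.    ] F [-10.2  -0.5  25.7] gap 0.106 q [ -1.5  19.2 -20.4  50.3  -0.   -1.5]
```

View pics/s14z.png

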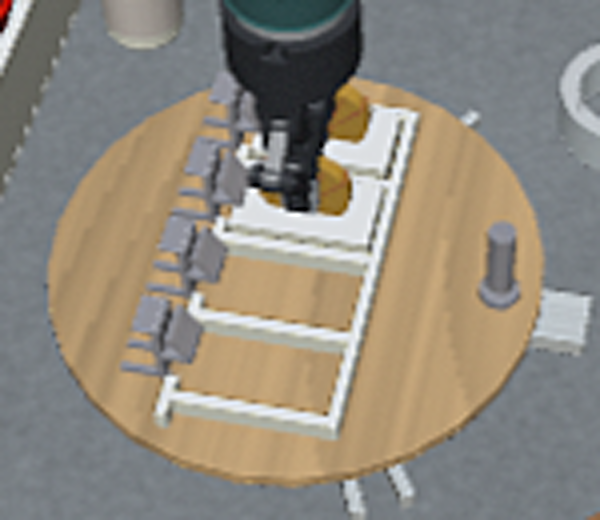

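>>> {"op": "jog_arm", "data": {"plan": [{"dp":[0,0,0.01],"rot":[0,0,0]},{"dp":[0,0,0.005],"rot":[0,0,0]},{"dp":[0,0,0],"rot":[0,0,0]},{"dp":[0,0,0],"rot":[0,0,0]},{"dp":[0,0,-0.1],"rot":[0,0,0]},{"dp":[0,0,-0.2],"rot":[0,0,0]},{"dp":[0,0,-0.3],"rot":[0,0,0]},{"dp":[0,0,-0.36],"rot":[0,0,0]},{"dp":[0,0,-0.36],"rot":[0,0,0]},{"dp":[0,0,-0.36],"rot":[0,0,0]}], "fingers": 0.7}}

```text
clock: 23.25
tool_pos: [0.568, 0.0495, 0.2379]
tcp_rot: [[-1.0, 0.0, -0.002], [0.0, 1.0, 0.0], [0.002, 0.0, -1.0]]
ft_force: [-0.4, 0.1, -0.8]
finger_gap: 0.303
```

```bash
python3 - <<'E'
from h import *
st(); im,C=shot("wrist","w15"); shot("side","s15")
im=cv2.imread("pics/s15.png"); cv2.imwrite("pics/s15z.png",cv2.resize(im[120:330,215:400],None,fx=3,fy=2.85,interpolation=2))
go([0.565,-0.375,0.24],190.5)
E
```

```text
t 23.25 p [0.568  0.0495 0.2379] yaw 179.99 z [-0.0021  0.0001 -1.    ] F [-0.4  0.1 -0.8] gap 0.303 q [-1.5 10.5 -8.8 70.8  0.  -1.5]
go [ 0.565 -0.375  0.24 ] dp [ 0.0048 -0.8491 -0.006 ] rot [ 0.0002 -0.0019 -0.0876] mm 424.54451081865557
```

View pics/s15z.png

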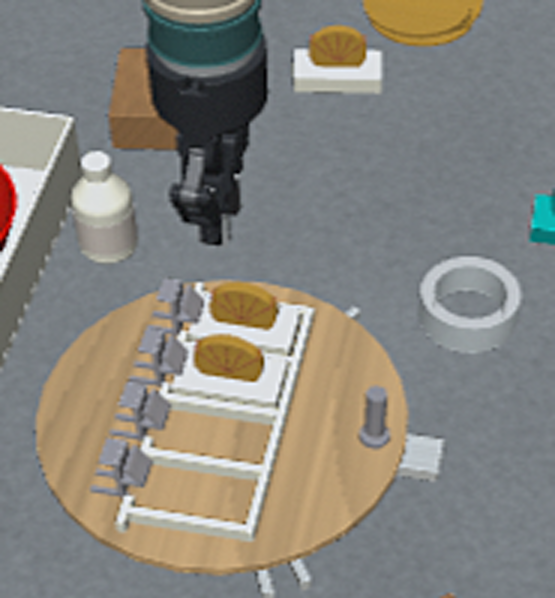

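View pics/w15.png

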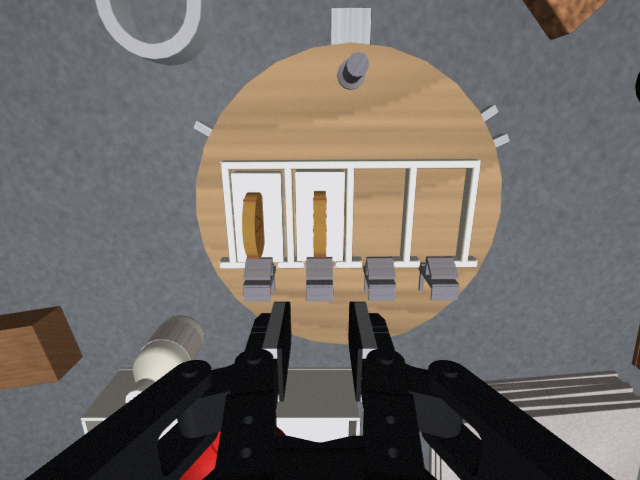

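Two are latched, with all four latches in line. I'll go to f3.

>>> {"op": "jog_arm", "data": {"plan": [{"dp":[0.005,-0.849,-0.006],"rot":[0,0,-0.088]},{"dp":[0.005,-0.849,-0.006],"rot":[0,0,-0.088]},{"dp":[0.005,-0.849,-0.006],"rot":[0,0,-0.088]},{"dp":[0.005,-0.849,-0.006],"rot":[0,0,-0.088]},{"dp":[0.005,-0.849,-0.006],"rot":[0,0,-0.088]},{"dp":[0.005,-0.849,-0.006],"rot":[0,0,-0.088]},{"dp":[0.005,-0.849,-0.006],"rot":[0,0,-0.088]},{"dp":[0.005,-0.849,-0.006],"rot":[0,0,-0.088]},{"dp":[0.005,-0.849,-0.006],"rot":[0,0,-0.088]},{"dp":[0.005,-0.849,-0.006],"rot":[0,0,-0.088]},{"dp":[0.005,-0.849,-0.006],"rot":[0,0,-0.088]}], "fingers": 0.4}}

```text
clock: 24.72
tool_pos: [0.5664, -0.3735, 0.2423]
tcp_rot: [[-0.983, -0.185, -0.0], [-0.185, 0.983, 0.0], [0.0, 0.0, -1.0]]
ft_force: [0.4, 0.4, 0.0]
finger_gap: 0.597
```

```bash
python3 - <<'E'
from h import *
st(); im,C=shot("wrist"); f=fans(im,C,"w16")
for x in f: 
    if np.linalg.norm(x[0]-[.565,-.375])<.1: go([*x[0],0.038],x[3]+180)
E
```

```text
t 24.73 p [ 0.5664 -0.3735  0.2423] yaw -169.35 z [-0.0003  0.0003 -1.    ] F [0.4 0.4 0. ] gap 0.597 q [-38.9  21.3   6.   74.7   0.  -49.5]
base c [ 0.5642 -0.3748] size 83.0 43.8 ang 10.5 px [319. 203.]
go [ 0.5642 -0.3748  0.038 ] dp [ 0.0048 -0.0013  0.409 ] rot [0.     0.     0.0015] mm 204.51533639398363
```

View pics/w16.png

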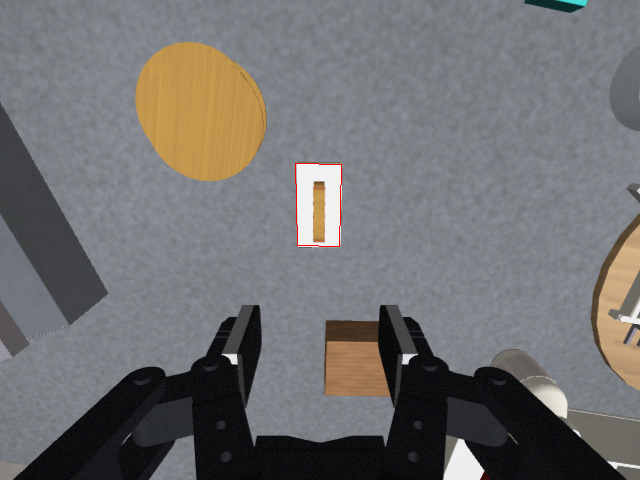

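>>> {"op": "jog_arm", "data": {"plan": [{"dp":[0.004,-0.001,0.1],"rot":[0,0,0]},{"dp":[0.004,-0.001,0.2],"rot":[0,0,0]},{"dp":[0.004,-0.001,0.3],"rot":[0,0,0]},{"dp":[0.004,-0.001,0.36],"rot":[0,0,0]},{"dp":[0.004,-0.001,0.395],"rot":[0,0,0]},{"dp":[0.004,-0.001,0.408],"rot":[0,0,0]},{"dp":[0.004,-0.001,0.408],"rot":[0,0,0]},{"dp":[0.004,-0.001,0.408],"rot":[0,0,0]},{"dp":[0.004,-0.001,0.408],"rot":[0,0,0]}]}}

```text
clock: 25.9
tool_pos: [0.5651, -0.3766, 0.0397]
tcp_rot: [[-0.983, -0.183, 0.002], [-0.183, 0.983, -0.002], [-0.002, -0.002, -1.0]]
ft_force: [-0.2, 0.0, 0.0]
finger_gap: 0.601
```

>>> {"op": "jog_arm", "data": {"plan": [{"dp":[0,0,0],"rot":[0,0,0]},{"dp":[0,0,0],"rot":[0,0,0]},{"dp":[0,0,0],"rot":[0,0,0]},{"dp":[0,0,0],"rot":[0,0,0]},{"dp":[0,0,0],"rot":[0,0,0]},{"dp":[0,0,0],"rot":[0,0,0]}], "fingers": 1.0, "newtons": 80}}

```text
clock: 26.65
tool_pos: [0.5643, -0.3758, 0.0384]
tcp_rot: [[-0.983, -0.183, -0.0], [-0.183, 0.983, 0.0], [0.0, 0.0, -1.0]]
ft_force: [-0.2, 1.3, 2.9]
finger_gap: 0.104
```

```bash
python3 - <<'E'
from h import *
st(); im,C=shot("wrist");f=fans(im,C,"w17")
s=monitor.get_state()
for x in f: print("tool frame offset",s["tcp_rot"].T@(np.array([*x[0],.02])-s["tool_pos"]), "edge x", (s["tcp_rot"].T@(np.array([*x[0],.02])-s["tool_pos"]))[0]+x[1]/2000)
go([0.569,0.1055,0.16],180)
go([0.56,-0.37,0.16],180)
E
```

```text
t 26.65 p [ 0.5643 -0.3758  0.0384] yaw -169.44 z [-0.0001  0.0001 -1.    ] F [-0.2  1.3  2.9] gap 0.104 q [-39.1  30.1  -6.9  53.    0.  -49.7]
base c [ 0.5479 -0.3788] size 49.9 43.8 ang 10.6 px [320. 261.]
tool frame offset [0.0166 0.0001 0.0185] edge x 0.0416098403785352
go [0.569  0.1055 0.16  ] dp [-0.1855  0.9447 -0.243 ] rot [0.     0.     0.0879] mm 496.4556624565842
go [ 0.56 -0.37  0.16] dp [ 0.0063  0.0131 -0.2431] rot [0.     0.     0.0879] mm 121.7519959056543
```

>>> {"op": "jog_arm", "data": {"plan": [{"dp":[0,0,-0.11],"rot":[0,0,0]},{"dp":[0,0,-0.22],"rot":[0,0,0.03]},{"dp":[-0.02,0.08,-0.243],"rot":[0,0,0.06]},{"dp":[-0.04,0.18,-0.243],"rot":[0,0,0.088]},{"dp":[-0.06,0.29,-0.243],"rot":[0,0,0.088]},{"dp":[-0.08,0.4,-0.243],"rot":[0,0,0.088]},{"dp":[-0.1,0.51,-0.243],"rot":[0,0,0.088]},{"dp":[-0.12,0.62,-0.243],"rot":[0,0,0.088]},{"dp":[-0.14,0.73,-0.243],"rot":[0,0,0.088]},{"dp":[-0.16,0.83,-0.243],"rot":[0,0,0.088]},{"dp":[-0.18,0.91,-0.243],"rot":[0,0,0.088]},{"dp":[-0.185,0.944,-0.243],"rot":[0,0,0.088]}]}}

```text
clock: 28.2
tool_pos: [0.5684, 0.107, 0.1592]
tcp_rot: [[-1.0, -0.002, -0.001], [-0.002, 1.0, -0.0], [0.001, -0.0, -1.0]]
ft_force: [-0.3, 0.8, -2.6]
finger_gap: 0.107
```

>>> {"op": "jog_arm", "data": {"plan": [{"dp":[0,0,0.01],"rot":[0,0,0]},{"dp":[0,0,0.02],"rot":[0,0,0]},{"dp":[0,0,0.02],"rot":[0,0,0]},{"dp":[0,0,0.02],"rot":[0,0,0]}]}}

```text
clock: 28.7
tool_pos: [0.5689, 0.104, 0.1497]
tcp_rot: [[-1.0, 0.002, -0.0], [0.002, 1.0, -0.0], [0.0, -0.0, -1.0]]
ft_force: [0.2, 0.9, -2.3]
finger_gap: 0.105
```

```bash
python3 - <<'E'
from h import *
st(); im,C=shot("wrist","w18")
w=(cv2.cvtColor(im,cv2.COLOR_BGR2HSV)[:,:,1]<50)&(im[:,:,1]>190)
print([ (c,np.where(w[150:208,c])[0].min()+150,np.where(w[150:208,c])[0].max()+150) for c in (300,340,420)])
r=np.where(w[195])[0]; print([(a[0],a[-1]) for a in np.split(r,np.where(np.diff(r)>1)[0]+1)])
go([0.569,0.105,0.070],180)
E
```

```text
t 28.7 p [0.5689 0.104  0.1497] yaw 179.9 z [-0.0002 -0.0002 -1.    ] F [ 0.2  0.9 -2.3] gap 0.105 q [  4.   14.8 -14.5  60.7  -0.    4.1]
[(300, np.int64(174), np.int64(182)), (340, np.int64(174), np.int64(181)), (420, np.int64(174), np.int64(181))]
[(np.int64(106), np.int64(114)), (np.int64(116), np.int64(182)), (np.int64(191), np.int64(198)), (np.int64(203), np.int64(269)), (np.int64(275), np.int64(282)), (np.int64(359), np.int64(367)), (np.int64(444), np.int64(450))]
go [0.569 0.105 0.07 ] dp [-0.      0.0016  0.1597] rot [-0.0001  0.     -0.0007] mm 79.85500696709103
```

View pics/w18.png

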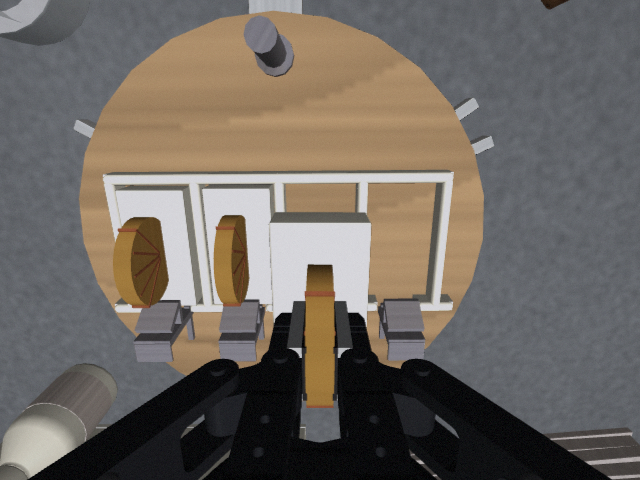

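Well aligned. I'll insert the third fan.

>>> {"op": "jog_arm", "data": {"plan": [{"dp":[0,0.001,0.06],"rot":[0,0,0]},{"dp":[0,0.001,0.09],"rot":[0,0,0]},{"dp":[0,0.001,0.105],"rot":[0,0,0]},{"dp":[0,0.001,0.12],"rot":[0,0,0]},{"dp":[0,0.001,0.13],"rot":[0,0,0]},{"dp":[0,0.001,0.138],"rot":[0,0,0]},{"dp":[0,0.001,0.146],"rot":[0,0,0]},{"dp":[0,0.001,0.154],"rot":[0,0,0]},{"dp":[0,0.001,0.154],"rot":[0,0,0]}]}}

```text
clock: 29.88
tool_pos: [0.5683, 0.1056, 0.0723]
tcp_rot: [[-1.0, 0.0, -0.001], [0.0, 1.0, -0.0], [0.001, -0.0, -1.0]]
ft_force: [-2.7, -0.6, -3.2]
finger_gap: 0.104
```

>>> {"op": "jog_arm", "data": {"plan": [{"dp":[0,0,0.007],"rot":[0,0,0]},{"dp":[0,0,0.014],"rot":[0,0,0]},{"dp":[0,0,0.02],"rot":[0,0,0]},{"dp":[0,0,0.024],"rot":[0,0,0]},{"dp":[0,0,0.027],"rot":[0,0,0]},{"dp":[0,0,0.027],"rot":[0,0,0]},{"dp":[0,0,0.027],"rot":[0,0,0]}]}}

```text
clock: 30.75
tool_pos: [0.5699, 0.1057, 0.0643]
tcp_rot: [[-1.0, 0.0, 0.003], [0.0, 1.0, -0.0], [-0.003, -0.0, -1.0]]
ft_force: [-11.9, -0.6, 26.6]
finger_gap: 0.11
```

```bash
python3 - <<'E'
from h import *
st(); im,C=shot("wrist","w19"); shot("side","s19")
im=cv2.imread("pics/s19.png"); cv2.imwrite("pics/s19z.png",cv2.resize(im[200:330,215:365],None,fx=4,fy=4,interpolation=2))
E
```

```text
t 30.75 p [0.5699 0.1057 0.0643] yaw 179.99 z [ 0.0025 -0.0002 -1.    ] F [-11.9  -0.6  26.6] gap 0.11 q [  4.1  19.9 -19.4  50.6  -0.    4.1]
```

View pics/s19z.png

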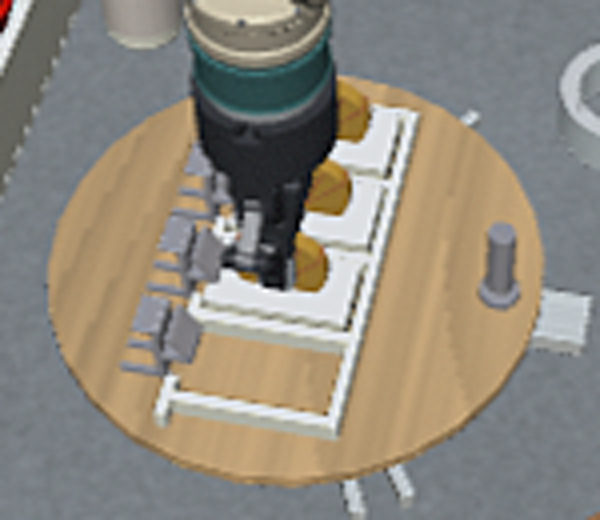

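View pics/w19.png

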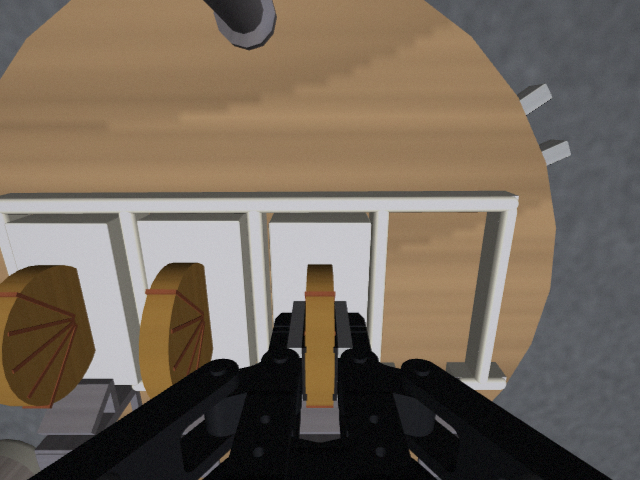

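>>> {"op": "jog_arm", "data": {"plan": [{"dp":[0,0,0.01],"rot":[0,0,0]},{"dp":[0,0,0.005],"rot":[0,0,0]},{"dp":[0,0,0],"rot":[0,0,0]},{"dp":[0,0,0],"rot":[0,0,0]},{"dp":[0,0,-0.1],"rot":[0,0,0]},{"dp":[0,0,-0.2],"rot":[0,0,0]},{"dp":[0,0,-0.3],"rot":[0,0,0]},{"dp":[0.2,-0.055,-0.38],"rot":[0,0,0]},{"dp":[0.245,-0.055,-0.38],"rot":[0,0,0]},{"dp":[0.245,-0.055,-0.38],"rot":[0,0,0]},{"dp":[0.245,-0.055,-0.38],"rot":[0,0,0]}], "fingers": 0.7}}

```text
clock: 32.22
tool_pos: [0.4465, 0.0781, 0.2494]
tcp_rot: [[-1.0, 0.0, 0.001], [0.0, 1.0, 0.0], [-0.001, 0.0, -1.0]]
ft_force: [-0.0, -0.8, 0.8]
finger_gap: 0.3
```

```bash
python3 - <<'E'
from h import *
st(); im,C=shot("wrist","w20"); shot("side","s20"); shot("scene","c20")
im=cv2.imread("pics/s20.png"); cv2.imwrite("pics/s20z.png",cv2.resize(im[200:330,215:365],None,fx=4,fy=4,interpolation=2))
E
```

```text
t 32.23 p [0.4465 0.0781 0.2494] yaw 179.98 z [ 0.0014  0.0001 -1.    ] F [-0.  -0.8  0.8] gap 0.3 q [  1.7  -2.1 -21.1  70.9   0.    1.8]
```

View pics/s20.png

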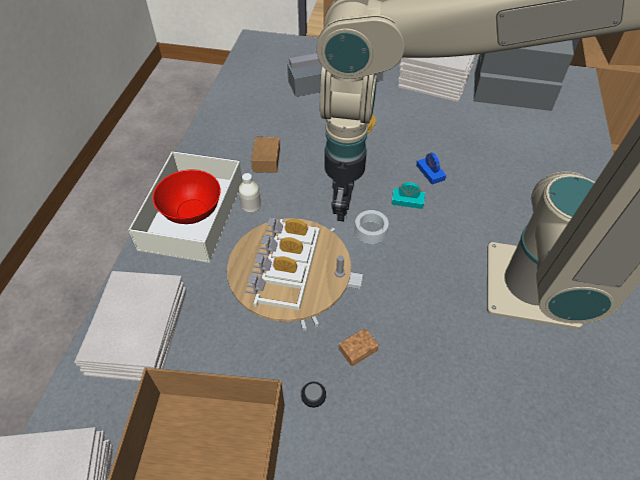

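View pics/s20z.png

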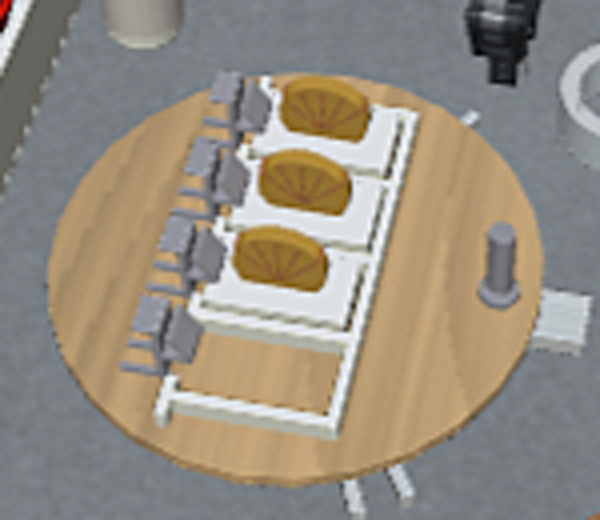

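View pics/c20.png

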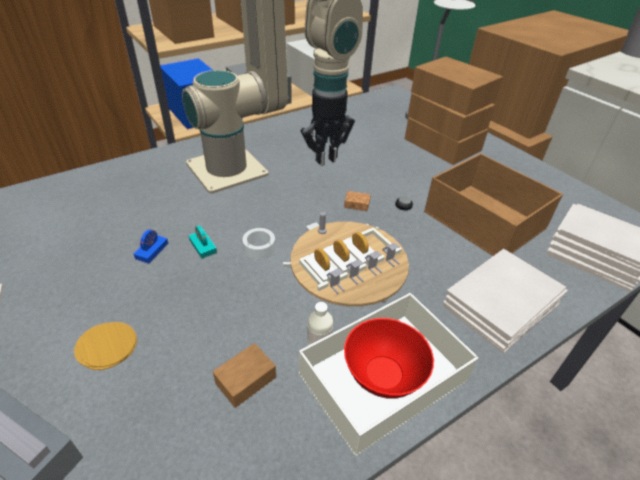

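View pics/w20.png

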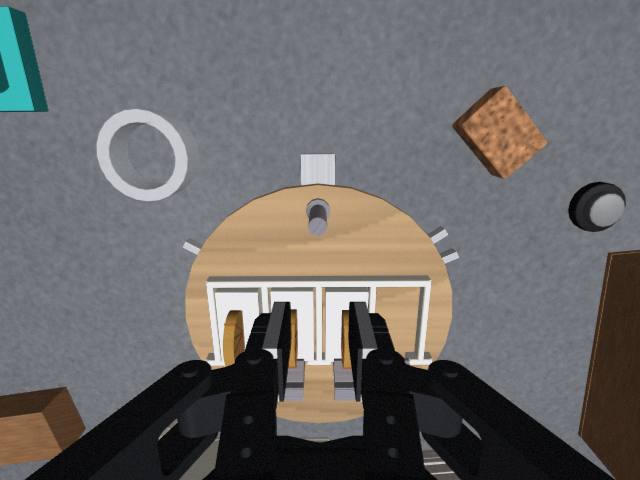

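```bash
python3 - <<'E'
from h import *
C=cal("side")
for p in [(243,74),(218,142),(197,214),(168,298)]: # top-right edge of latch heads in zoom
    print(onz(C,(p[0]/4+215,p[1]/4+200),.070))
im=cv2.imread("pics/s20.png"); cv2.imwrite("pics/s20zz.png",cv2.resize(im[212:300,238:300],None,fx=9,fy=6.5,interpolation=2))
C=cal("wrist"); print("call",onz(C,(608,209),.03), "housing?",onz(C,(596,206),.0))
print("post",onz(C,(318,227),.086))
E
```

```text
[[ 0.6219 -0.0231  0.07  ]]
[[0.6232 0.0313 0.07  ]]
[[0.6214 0.0853 0.07  ]]
[[0.6219 0.1453 0.07  ]]
call [[0.4466 0.3617 0.03  ]] housing? [[0.4504 0.3723 0.    ]]
post [[0.4491 0.0768 0.086 ]]
```

View pics/s20zz.png

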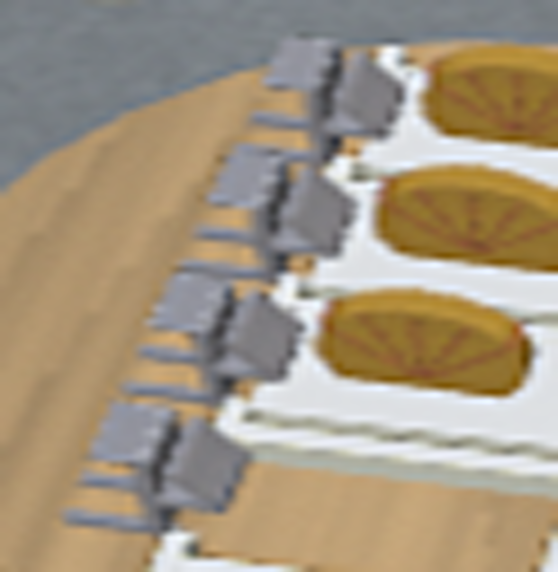

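All three latches sit at x≈0.622 like the empty one, and no fourth gold fan is visible. I'll re-grip the post.

```bash
python3 - <<'E'
from h import *
go([0.4478,0.0767,0.058],180)
E
```

```text
go [0.4478 0.0767 0.058 ] dp [-0.0008 -0.003   0.3816] rot [ 0.     -0.0001 -0.    ] mm 190.81684729983556
```

>>> {"op": "jog_arm", "data": {"plan": [{"dp":[-0.002,-0.003,0.1],"rot":[0,0,0]},{"dp":[-0.002,-0.003,0.2],"rot":[0,0,0]},{"dp":[-0.002,-0.003,0.29],"rot":[0,0,0]},{"dp":[-0.002,-0.003,0.34],"rot":[0,0,0]},{"dp":[-0.002,-0.003,0.37],"rot":[0,0,0]},{"dp":[-0.002,-0.003,0.382],"rot":[0,0,0]},{"dp":[-0.002,-0.003,0.382],"rot":[0,0,0]},{"dp":[-0.002,-0.003,0.382],"rot":[0,0,0]}], "fingers": 0.4}}

```text
clock: 33.38
tool_pos: [0.4485, 0.0766, 0.0593]
tcp_rot: [[-1.0, 0.0, 0.002], [0.0, 1.0, 0.0], [-0.002, 0.0, -1.0]]
ft_force: [1.0, 0.8, -0.1]
finger_gap: 0.6
```

>>> {"op": "jog_arm", "data": {"plan": [{"dp":[0,0,0],"rot":[0,0,0]},{"dp":[0,0,0],"rot":[0,0,0]},{"dp":[0,0,0],"rot":[0,0,0]},{"dp":[0,0,0],"rot":[0,0,0]},{"dp":[0,0,0],"rot":[0,0,0]}], "fingers": 1.0, "newtons": 25}}

```text
clock: 34.0
tool_pos: [0.4478, 0.0763, 0.0589]
tcp_rot: [[-1.0, 0.0, 0.001], [0.0, 1.0, -0.001], [-0.001, -0.001, -1.0]]
ft_force: [-1.7, -1.5, 5.9]
finger_gap: 0.182
```

```bash
python3 - <<'E'
from h import *
st(); s=monitor.get_state(); R=s["tcp_rot"]; p0=s["tool_pos"]
c=np.array([0.5697,0.0767]); 
for k in range(1,13):
    a=np.radians(180-60*k/12.); p=np.array([*(c+.122*np.array([np.cos(a),np.sin(a)])),p0[2]])
    print(k,(R.T@(p-p0)/.5).round(3))
E
```

```text
t 34.0 p [0.4478 0.0763 0.0589] yaw 179.98 z [ 0.0008 -0.0006 -1.    ] F [-1.7 -1.5  5.9] gap 0.182 q [  1.5   9.1 -34.9  46.   -0.    1.6]
1 [-0.001  0.022 -0.   ]
2 [-0.004  0.043 -0.   ]
3 [-0.008  0.064 -0.   ]
4 [-0.015  0.084 -0.   ]
5 [-0.023  0.104 -0.   ]
6 [-0.033  0.123 -0.   ]
7 [-0.044  0.141 -0.   ]
8 [-0.057  0.158 -0.   ]
9 [-0.071  0.173 -0.   ]
10 [-0.087  0.188 -0.   ]
11 [-0.104  0.201 -0.   ]
12 [-0.122  0.212 -0.   ]
```

>>> {"op": "jog_arm", "data": {"plan": [{"dp":[-0.001,0.022,0],"rot":[0,0,0.042]},{"dp":[-0.004,0.043,0],"rot":[0,0,0.083]},{"dp":[-0.008,0.064,0],"rot":[0,0,0.125]},{"dp":[-0.015,0.084,0],"rot":[0,0,0.167]},{"dp":[-0.023,0.104,0],"rot":[0,0,0.208]},{"dp":[-0.033,0.123,0],"rot":[0,0,0.25]},{"dp":[-0.044,0.141,0],"rot":[0,0,0.292]},{"dp":[-0.057,0.158,0],"rot":[0,0,0.333]},{"dp":[-0.071,0.173,0],"rot":[0,0,0.375]},{"dp":[-0.087,0.188,0],"rot":[0,0,0.417]},{"dp":[-0.104,0.201,0],"rot":[0,0,0.458]},{"dp":[-0.122,0.212,0],"rot":[0,0,0.5]}]}}

```text
clock: 35.5
tool_pos: [0.5071, 0.1809, 0.0588]
tcp_rot: [[-0.496, 0.868, -0.002], [0.868, 0.496, -0.004], [-0.002, -0.004, -1.0]]
ft_force: [-0.3, -3.7, 4.6]
finger_gap: 0.178
```

>>> {"op": "jog_arm", "data": {"plan": [{"dp":[0,0,0],"rot":[0,0,0]},{"dp":[0,0,0],"rot":[0,0,0]},{"dp":[0,0,0],"rot":[0,0,0]},{"dp":[0,0,0],"rot":[0,0,0]}]}}

```text
clock: 36.0
tool_pos: [0.5084, 0.1818, 0.0589]
tcp_rot: [[-0.499, 0.867, 0.0], [0.867, 0.499, -0.002], [-0.002, -0.001, -1.0]]
ft_force: [-1.9, -2.5, 6.3]
finger_gap: 0.179
```

>>> {"op": "jog_arm", "data": {"plan": [{"dp":[0,0,0],"rot":[0,0,0]},{"dp":[0,0,0],"rot":[0,0,0]},{"dp":[0,0,0],"rot":[0,0,0]},{"dp":[0,0,-0.1],"rot":[0,0,0]},{"dp":[0,0,-0.2],"rot":[0,0,0]},{"dp":[0,0,-0.3],"rot":[0,0,0]},{"dp":[0,0,-0.4],"rot":[0,0,0]},{"dp":[0,0,-0.4],"rot":[0,0,0]},{"dp":[0,0,-0.4],"rot":[0,0,0]}], "fingers": 0.4}}

```text
clock: 37.12
tool_pos: [0.508, 0.1826, 0.2579]
tcp_rot: [[-0.5, 0.866, -0.0], [0.866, 0.5, 0.0], [0.0, -0.0, -1.0]]
ft_force: [-0.3, -0.6, -0.0]
finger_gap: 0.6
```

```bash
python3 - <<'E'
from h import *
st(); im,C=shot("wrist","w21"); shot("side","s21")
im=cv2.imread("pics/s21.png"); cv2.imwrite("pics/s21z.png",cv2.resize(im[200:330,215:365],None,fx=4,fy=4,interpolation=2))
E
```

```text
t 37.12 p [0.508  0.1826 0.2579] yaw 120.0 z [-0.0005  0.     -1.    ] F [-0.3 -0.6 -0. ] gap 0.6 q [ 12.9   6.8 -10.8  72.5   0.   72.9]
```

View pics/s21z.png

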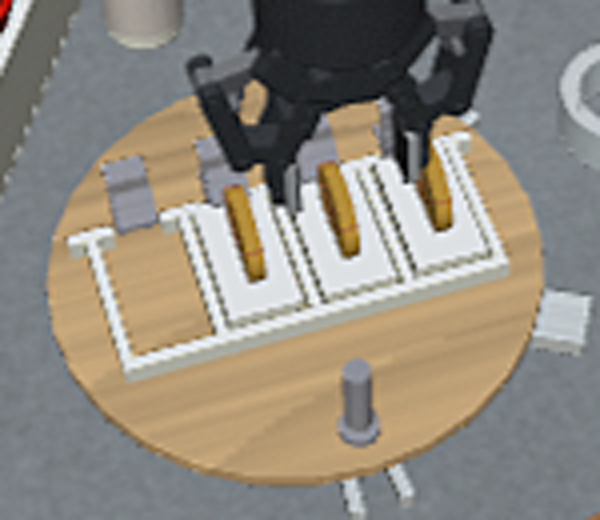

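View pics/w21.png

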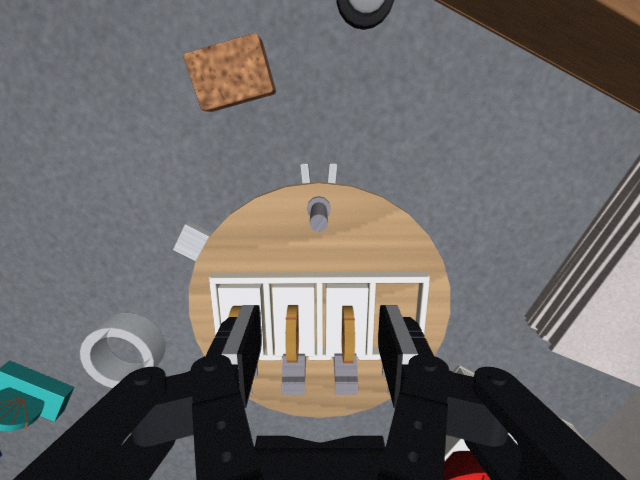

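The post sits midway between the bars at px (305,332). Next is the call button.

```bash
python3 - <<'E'
from h import *
A=cal("scene");B=cal("side");print(tri(A,(404.6,200.8),B,(313,388)))
go([0.44,0.36,0.25],180)
E
```

```text
(array([0.4516, 0.3626, 0.0226]), np.float64(0.006706832818389595))
go [0.44 0.36 0.25] dp [0.3748 0.0614 0.013 ] rot [-0.0012 -0.0013 -0.5   ] mm 190.0168941726692
```

>>> {"op": "jog_arm", "data": {"plan": [{"dp":[0.375,0.061,0.01],"rot":[0,0,-0.5]},{"dp":[0.375,0.061,0.01],"rot":[0,0,-0.5]},{"dp":[0.375,0.061,0.01],"rot":[0,0,-0.5]},{"dp":[0.375,0.061,0.01],"rot":[0,0,-0.5]},{"dp":[0.375,0.061,0.01],"rot":[0,0,-0.5]},{"dp":[0.375,0.061,0.01],"rot":[0,0,-0.5]},{"dp":[0.375,0.061,0.01],"rot":[0,0,-0.5]},{"dp":[0.375,0.061,0.01],"rot":[0,0,-0.5]},{"dp":[0.375,0.061,0.01],"rot":[0,0,-0.5]}], "fingers": 1.0}}

```text
clock: 38.35
tool_pos: [0.4409, 0.36, 0.2529]
tcp_rot: [[-1.0, 0.001, -0.001], [0.001, 1.0, -0.0], [0.001, -0.0, -1.0]]
ft_force: [0.0, 0.3, 0.3]
finger_gap: 0.001
```

```bash
python3 - <<'E'
from h import *
st(); im,C=shot("wrist","w22"); shot("side","s22")
im=cv2.imread("pics/s22.png"); cv2.imwrite("pics/s22z.png",cv2.resize(im[200:430,200:440],None,fx=3,fy=2.6,interpolation=2))
E
```

```text
t 38.35 p [0.4409 0.36   0.2529] yaw 179.93 z [-0.0007 -0.0004 -1.    ] F [0.  0.3 0.3] gap 0.001 q [32.7  9.9 -7.7 72.4  0.  32.8]
```

View pics/w22.png

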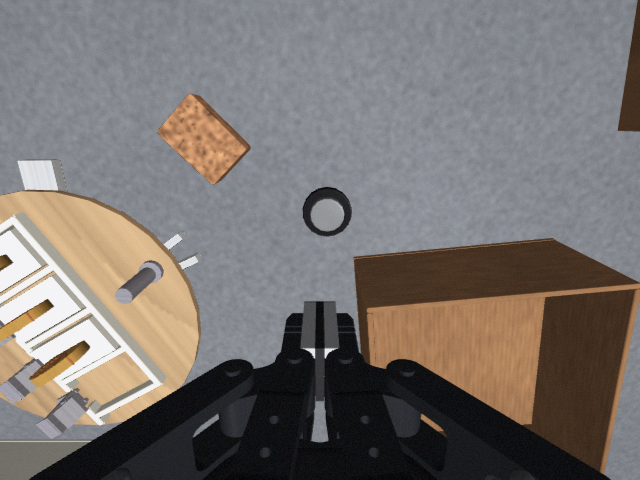

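View pics/s22z.png

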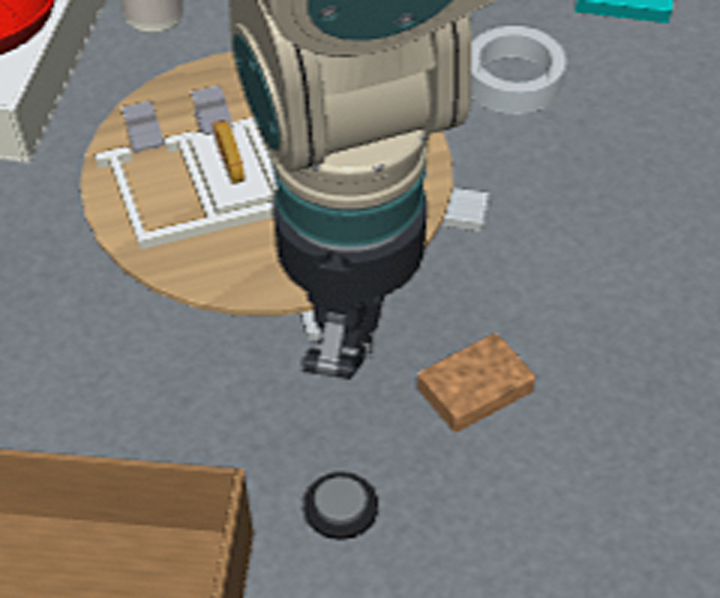

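```bash
python3 - <<'E'
from h import *
im=cv2.imread("pics/w22.png");C=cal("wrist")
h=cv2.cvtColor(im,cv2.COLOR_BGR2HSV); m=(h[:,:,2]>110)&(h[:,:,1]<40)
k=np.zeros_like(m);k[185:240,300:355]=1
c,s,b=max(blobs(m&k),key=lambda t:t[1][4]);print(c,s)
for z in(.015,.02,.025,.03,.035,.04):
    cn=max(cv2.findContours(b.astype(np.uint8),0,1)[0],key=len)[:,0]; P=onz(C,cn,z)[:,:2]*1000
    print(z,cv2.minAreaRect(P.astype(np.float32))[:2],onz(C,c,z)[0])
B=cal("side");print(tri(C,c,B,(200+341/3,200+497/2.6)))
print("box bottom corner",onz(C,(354,258),0),[ (z,onz(C,(369,313),z)[0]) for z in (.08,.1,.12)])
E
```

```text
[327.5767 213.3058] [ 300  185   55   55 1089]
0.015 ((448.8883056640625, 367.92022705078125), (57.64491653442383, 57.615257263183594)) [0.4496 0.3683 0.015 ]
0.02 ((447.6601867675781, 367.8147277832031), (56.86817932128906, 56.838951110839844)) [0.4483 0.3682 0.02  ]
0.025 ((446.43231201171875, 367.7094421386719), (56.09147644042969, 56.062644958496094)) [0.4471 0.3681 0.025 ]
0.03 ((445.2043762207031, 367.60418701171875), (55.31476974487305, 55.286338806152344)) [0.4459 0.368  0.03  ]
0.035 ((443.9765625, 367.4989929199219), (54.538055419921875, 54.510009765625)) [0.4446 0.3679 0.035 ]
0.04 ((442.7486267089844, 367.3936767578125), (53.7613525390625, 53.73370361328125)) [0.4434 0.3678 0.04  ]
(array([0.4462, 0.3682, 0.0269]), np.float64(0.0007767000201931814))
box bottom corner [[0.5051 0.3989 0.    ]] [(0.08, array([0.5302, 0.4067, 0.08  ])), (0.1, array([0.5189, 0.4037, 0.1   ])), (0.12, array([0.5077, 0.4006, 0.12  ]))]
```

```bash
python3 - <<'E'
from h import *
go([0.443,0.367,0.05],180)
E
```

```text
go [0.443 0.367 0.05 ] dp [-0.004   0.0138  0.4064] rot [-0.0001 -0.0001 -0.0004] mm 203.32822821895772
```

>>> {"op": "jog_arm", "data": {"plan": [{"dp":[-0.004,0.014,0.1],"rot":[0,0,0]},{"dp":[-0.004,0.014,0.2],"rot":[0,0,0]},{"dp":[-0.004,0.014,0.3],"rot":[0,0,0]},{"dp":[-0.004,0.014,0.36],"rot":[0,0,0]},{"dp":[-0.004,0.014,0.395],"rot":[0,0,0]},{"dp":[-0.004,0.014,0.406],"rot":[0,0,0]},{"dp":[-0.004,0.014,0.406],"rot":[0,0,0]},{"dp":[-0.004,0.014,0.406],"rot":[0,0,0]}]}}

```text
clock: 39.45
tool_pos: [0.4442, 0.368, 0.0519]
tcp_rot: [[-1.0, 0.0, 0.002], [0.0, 1.0, 0.002], [-0.002, 0.002, -1.0]]
ft_force: [0.1, 0.3, -0.3]
finger_gap: 0.001
```

```bash
python3 - <<'E'
from h import *
st(); im,C=shot("wrist","w23")
E
```

```text
t 39.45 p [0.4442 0.368  0.0519] yaw 179.99 z [ 0.0025  0.0016 -1.    ] F [ 0.1  0.3 -0.3] gap 0.001 q [ 33.2  20.4 -20.3  49.1   0.   33.2]
```

View pics/w23.png

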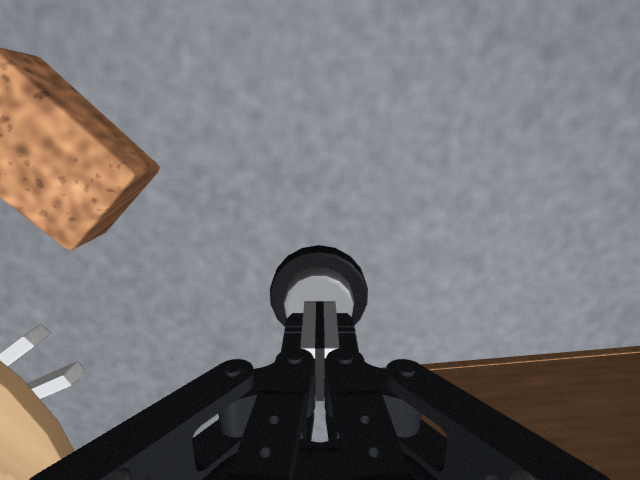

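The fingertips are centred over the button (px 320,300). I'll press in small steps.

>>> {"op": "jog_arm", "data": {"plan": [{"dp":[0,0,0.01],"rot":[0,0,0]},{"dp":[0,0,0.02],"rot":[0,0,0]},{"dp":[0,0,0.026],"rot":[0,0,0]},{"dp":[0,0,0.026],"rot":[0,0,0]},{"dp":[0,0,0.026],"rot":[0,0,0]}]}}

```text
clock: 40.12
tool_pos: [0.443, 0.3672, 0.0373]
tcp_rot: [[-1.0, 0.0, -0.0], [0.0, 1.0, -0.0], [0.0, -0.0, -1.0]]
ft_force: [0.2, 0.3, -0.5]
finger_gap: 0.002
```

>>> {"op": "jog_arm", "data": {"plan": [{"dp":[0,0,0.004],"rot":[0,0,0]},{"dp":[0,0,0.008],"rot":[0,0,0]},{"dp":[0,0,0.008],"rot":[0,0,0]},{"dp":[0,0,0.008],"rot":[0,0,0]}]}}

```text
clock: 40.62
tool_pos: [0.443, 0.3672, 0.0333]
tcp_rot: [[-1.0, 0.0, -0.0], [0.0, 1.0, -0.0], [0.0, -0.0, -1.0]]
ft_force: [0.9, 0.4, 0.1]
finger_gap: -0.004
```

>>> {"op": "jog_arm", "data": {"plan": [{"dp":[0,0,0.004],"rot":[0,0,0]},{"dp":[0,0,0.008],"rot":[0,0,0]},{"dp":[0,0,0.008],"rot":[0,0,0]},{"dp":[0,0,0.008],"rot":[0,0,0]}]}}

```text
clock: 41.12
tool_pos: [0.4431, 0.3673, 0.0295]
tcp_rot: [[-1.0, 0.0, 0.0], [0.0, 1.0, 0.0], [-0.0, 0.0, -1.0]]
ft_force: [-1.1, -0.3, 3.4]
finger_gap: -0.002
```

>>> {"op": "jog_arm", "data": {"plan": [{"dp":[0,0,0.004],"rot":[0,0,0]},{"dp":[0,0,0.006],"rot":[0,0,0]},{"dp":[0,0,0.006],"rot":[0,0,0]},{"dp":[0,0,0.006],"rot":[0,0,0]}]}}

```text
clock: 41.62
tool_pos: [0.4431, 0.3673, 0.027]
tcp_rot: [[-1.0, 0.0, 0.0], [0.0, 1.0, 0.0], [-0.0, 0.0, -1.0]]
ft_force: [-1.9, -1.3, 8.0]
finger_gap: 0.002
```

>>> {"op": "jog_arm", "data": {"plan": [{"dp":[0,0,0.004],"rot":[0,0,0]},{"dp":[0,0,0.008],"rot":[0,0,0]},{"dp":[0,0,0.008],"rot":[0,0,0]},{"dp":[0,0,0.008],"rot":[0,0,0]}]}}

```text
clock: 42.12
tool_pos: [0.4432, 0.3674, 0.0266]
tcp_rot: [[-1.0, -0.0, 0.001], [-0.0, 1.0, 0.0], [-0.001, 0.0, -1.0]]
ft_force: [-9.4, -6.0, 31.3]
finger_gap: -0.003
```

```bash
python3 - <<'E'
from h import *
st()
E
```

```text
t 42.12 p [0.4432 0.3674 0.0266] yaw -180.0 z [ 0.0006  0.0001 -1.    ] F [-9.4 -6.  31.3] gap -0.003 q [ 33.2  22.2 -21.5  46.3  -0.   33.2]
```

The button is on its hard stop (z fixed at 0.0266, 31 N). I'll lift off and check everything.

>>> {"op": "jog_arm", "data": {"plan": [{"dp":[0,0,-0.05],"rot":[0,0,0]},{"dp":[0,0,-0.15],"rot":[0,0,0]},{"dp":[0,0,-0.25],"rot":[0,0,0]},{"dp":[0.1,0.05,-0.4],"rot":[0,0,0]},{"dp":[0.1,0.1,-0.5],"rot":[0,0,0]},{"dp":[0.1,0.1,-0.5],"rot":[0,0,0]},{"dp":[0.1,0.1,-0.5],"rot":[0,0,0]}]}}

```text
clock: 43.0
tool_pos: [0.3937, 0.4186, 0.2739]
tcp_rot: [[-1.0, -0.001, 0.003], [-0.001, 1.0, 0.003], [-0.003, 0.003, -1.0]]
ft_force: [0.1, 0.4, 0.2]
finger_gap: -0.0
```

```bash
python3 - <<'E'
from h import *
st(); shot("side","s24"); shot("scene","c24"); shot("wrist","w24")
im=cv2.imread("pics/s24.png"); cv2.imwrite("pics/s24z.png",cv2.resize(im[130:410,215:440],None,fx=2.6,fy=2.1,interpolation=2))
im=cv2.imread("pics/c24.png"); cv2.imwrite("pics/c24z.png",cv2.resize(im[180:400,200:430],None,fx=3,fy=2.7,interpolation=2))
E
```

```text
t 43.0 p [0.3937 0.4186 0.2739] yaw -179.93 z [ 0.0032  0.0026 -1.    ] F [0.1 0.4 0.2] gap -0.0 q [40.3  9.7 -5.4 74.7 -0.  40.2]
```

View pics/s24z.png

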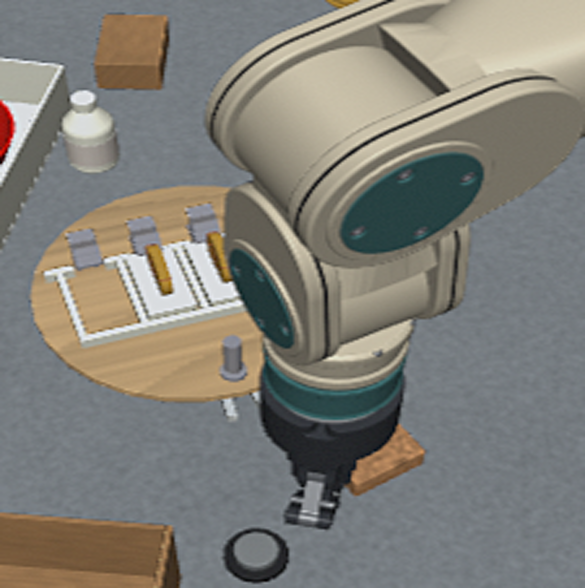

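View pics/c24z.png

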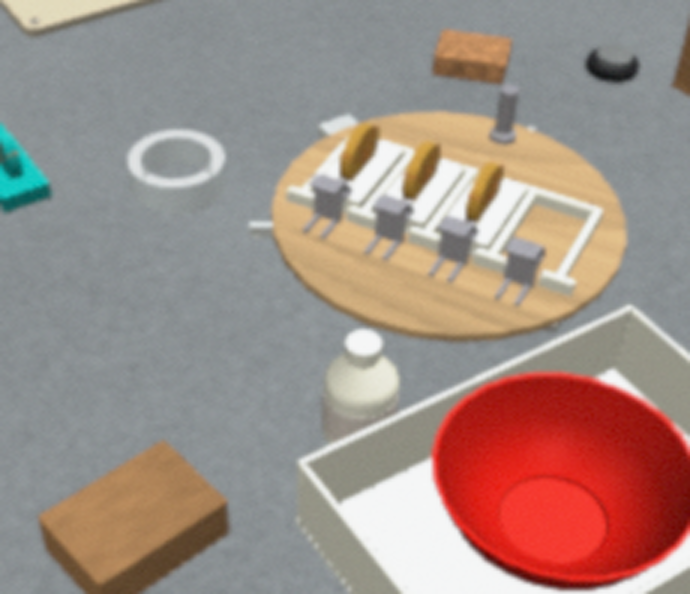

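```bash
python3 - <<'E'
from h import *
print(order.hand_in()); st()
E
```

```text
the job is handed in; nothing more can be done
None
the job is handed in; nothing more can be done
```

The job is done as asked and handed in at about 43 s of the 208 s allowed; the hand-in gives no verdict. I turned the table to loading by its post and pressed all three gold fans into slots 1 to 3. I then turned it on to pack-out and pressed the call button down.

- **Fans:** only three gold fans were there; I saw no fourth in any picture. Each was pressed with 22–27 N until it sat at the height expected for a fully seated base. The three latches then lined up to within 2 mm with the empty slot's latch, so I take them as snapped shut.
- **Table:** the post stood midway between the pack-out bars, within 1 mm of where the geometry puts it.
- **Call button:** it stopped moving at 31 N, well above the 5 N it needs.
- **Bystanders:** the tape roll, bottle, cardboard box and cork block look unmoved in the last pictures, and I never went near the blue and turquoise look-alikes.

**Checks that disagreed:** an early wrist view put the call button about 6 mm to one side of the later view. I used the later one, and the fingertips then came down centred on the button. In the last side picture the arm hid part of the rack, but the scene camera showed all three fans and their latches.

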